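# Stow the paddle-gear spares on the green steel shelf

### The arm

A 6-joint arm with a two-finger parallel gripper is mounted at the origin on the work surface. World frame = base frame: x ahead of the robot, y to its left, z up, the work surface at z = 0. Lengths are in m, angles in rad, forces in N, time in s.
With the tool pointing down it reaches from about 0.3 to 0.775 m from the base axis. Payload 14.6 kg.
Tool frame: the origin (TCP) lies at the very end of the fingers, on their centre line; the grasp point (between the pads) lies 19 mm behind it (pinch_z is the distance from the TCP to the grasp point, in m); z points along the fingers, y is the direction in which the jaws open and shut (so a half turn about z gives the same grasp; the last joint's range is limited). The gripper opens to 94 mm and grips with 3 to 60 N. Pads are 16 mm wide; open, the fingers measure 119 mm over their backs; the gripper's body (75 mm by 177 mm) begins 78 mm behind the grasp point.
Start: joints at [-1.241, 0.3, 1.521, -0, 1.321, -0.067], TCP at [0.213, -0.507, 0.205] pointing down, gripper open.
Joint ranges: [-3.03, 3.03], [-0.79, 2.21], [0.23, 2.52], [-1.04, 4.18], [0, 3.07], [-2.55, 2.55]. Speed limits (rad/s): [2.22, 2.22, 2.57, 3.14, 3.14, 3.14].

### API

Orientations are given as [roll, pitch, yaw] about the fixed x, y, z axes, in that order (R = Rz(yaw) Ry(pitch) Rx(roll)).
In Python, from station import get_obs, camera, hand_in, pinch_z gives the robot as it stands.
- The arm moves only by the tool servo_tool, never from a script. Its argument "moves" is a list that holds one entry, the list of rows, each a list of 7 numbers: the turn, a rotation vector about the tool's x, y, z normalised to -1 to 1, where 1 is pi/2 rad, then the shift along the tool's x, y, z normalised to -1 to 1, where 1 is 500 mm, then the closure, from 0 (fully open) to 1 (shut). In form: [[[rx, ry, rz, x, y, z, hand], ...]]. A call has 1 to 12 rows; each row is the pose to reach, as a shift and turn from the pose measured when the call began, along the tool's axes at that moment; what a row does not reach only later rows make up. A row lasts 1/12 s, in which the tool goes at most 41.7 mm and 7.16 degrees, less where a joint would pass 70% of its speed; a pose out of reach is approached as far as the arm can. A call with a number of a shift or a turn outside -1 to 1 is refused whole. A call with a gripper value outside its range is refused whole. The fingers move at their own pace and stop on an object; "squeeze" is the grip in N (left out, the last holds). Time passes only in rows, so rows that repeat a pose let the fingers close. It gives the time, the measured TCP pose, the force and the opening at its end, in the units of the state.
- get_obs(): the state, without advancing time (a new reading comes with each control period).
- camera(name): name is "side" or "top"; returns a dict with "color" (400x640x3 uint8, red, green, blue), "intrinsics" (3x3 intrinsics, pixels), "rvec" (rotation vector, rad) and "tvec" (3), from world to camera coordinates, as OpenCV has them. Camera axes: x right, y down, z forward; pixel columns grow to the right and rows downward; lengths in m; the calibration is good to about 2 mm. A picture is of the moment at which its call begins. There is no depth.
- hand_in(): hands the job in, once; it reports no verdict.
The state is a dict: "time_s": time; "qpos": joint angles; "joint_vel": joint speeds; "tau": joint torques, N m; "ee_pos": TCP position; "eef_rot": TCP orientation; "force": force on the tool from outside, world axes, zero at the start; "moment": the same for the moment, N m; "grip_width": finger opening in m.
Only numpy, scipy, OpenCV 4.12 (cv2) and the standard library are available. Lean on these libraries where they do the work, as an engineer would, in place of code of your own. Each camera call takes 0.05 s, during which the arm holds its last target.

### The job

Draw the sliding iron latch fully back, push the long steel bar across the green shelf, without lifting it, until it lies parallel against the raised rail with both ends touching, and slide the latch fully home so that it traps the bar. Seat every aluminium bearing block there is in a pocket of the shelf, one to a pocket, flat and fully down; any block fits any pocket and spare pockets stay empty. Leave the torch, cone cap, pulley and pawl alone, and let everything come to rest, released.

Things in the scene. Friction and masses are not known exactly. Their poses are not given: they have to be found in the camera images.
- shelf: Green-painted steel shelf board bolted to the bench; it does not move. Origin on the bench surface under the middle of the bed; x points across the bed to the rail, y along the rail towards the latch, z up. The bed spans x -110..+110 mm, y -150..+150 mm, its flat top at z = 15 mm. Five open rectangular pockets lie in a row along y on the side away from the rail.
- rail_face (a point): Foot of the raised steel rail's face, mid-length, at the bed's top: shelf frame x = 90, y = 0, z = 15 mm; axes as the shelf's. The rail runs along y over -150..+150 mm, is 6 mm thick and 30 mm high above the bed. Low end stops (x 68..90 mm, 16 mm above the bed) at y = -145 and +145 mm keep the bar from sliding off endways.
- latch_plate (a point): Middle of the latch plate's top, which carries on from the bed: shelf frame x = 66, y = 210, z = 15 mm; 70 mm in x by 120 mm in y, level with the bed. Two iron guides straddle the latch bolt on it at shelf y = 152 and 243 mm, each 28 mm in x, 8 mm in y, their tops 21 mm above the bed.
- pocket1 (a point): Centre of the floor of pocket 1: shelf frame x = -75, y = -116, z = 3 mm. Axes as the shelf's. The pocket is 37 mm in x by 53 mm in y and 12 mm deep (mouth at the bed's top, with a 3 mm chamfer), for a block with its 50 mm side along y.
- pocket2 (a point): Centre of the floor of pocket 2: shelf frame x = -75, y = -58, z = 3 mm. Axes as the shelf's. The pocket is 37 mm in x by 53 mm in y and 12 mm deep (mouth at the bed's top, with a 3 mm chamfer), for a block with its 50 mm side along y.
- pocket3 (a point): Centre of the floor of pocket 3: shelf frame x = -75, y = 0, z = 3 mm. Axes as the shelf's. The pocket is 37 mm in x by 53 mm in y and 12 mm deep (mouth at the bed's top, with a 3 mm chamfer), for a block with its 50 mm side along y.
- pocket4 (a point): Centre of the floor of pocket 4: shelf frame x = -75, y = 58, z = 3 mm. Axes as the shelf's. The pocket is 37 mm in x by 53 mm in y and 12 mm deep (mouth at the bed's top, with a 3 mm chamfer), for a block with its 50 mm side along y.
- pocket5 (a point): Centre of the floor of pocket 5: shelf frame x = -75, y = 116, z = 3 mm. Axes as the shelf's. The pocket is 37 mm in x by 53 mm in y and 12 mm deep (mouth at the bed's top, with a 3 mm chamfer), for a block with its 50 mm side along y.
- latch (a joint): Sliding iron latch: 12 mm round bolt with round nose along the shelf's y at shelf x = 57.5 mm, centre line 9 mm above the bed. Value in m: 0 = fully home (nose at shelf y = 95 mm, blocking the bar's way, or trapping it with 2.5 mm play once it is against the rail); 0.055 = fully drawn back along +y (nose at y = 150 mm). Starts nearly home. No spring; stays where left; about 3 N to slide.
- latch_knob (a point): Grip point on the latch's upright round knob, 14 mm diameter; the knob's top is 55 mm above the bed, this point 43 mm above the bed. Moves with the latch along the shelf's y from y = 165 mm (home) to 220 mm (drawn back). The knob is free to grip or push from the tops of the guides (21 mm above the bed) upwards.
- bar_mid (a point): Centre of the loose straight steel bar, 24 mm (its x) by 260 mm (its y) by 18 mm high, 0.5 kg, lying askew on the bed before the rail. Its y axis runs along its length, and points roughly along the shelf's y; x points roughly to the rail. Against the rail its centre is at shelf x = 78 mm, z = 24 mm.
- bar_end_a (a point): Centre of the bar's end face on the latch side (bar frame y = +130 mm).
- bar_end_b (a point): Centre of the bar's other end face (bar frame y = -130 mm).
- block1_mid (a point): Centre of a cast aluminium bearing block, 34 mm (its x) by 50 mm (its y) by 45 mm high, about 0.2 kg, standing upright on the bench beside the shelf, with a small brass nipple on top and a brass bush showing in its two 34 mm wide ends. None if absent. Seated in a pocket its centre is at shelf z = 25.5 mm and it stands 33 mm above the bed.
- block2_mid (a point): Centre of a cast aluminium bearing block, 34 mm (its x) by 50 mm (its y) by 45 mm high, about 0.2 kg, standing upright on the bench beside the shelf, with a small brass nipple on top and a brass bush showing in its two 34 mm wide ends. None if absent. Seated in a pocket its centre is at shelf z = 25.5 mm and it stands 33 mm above the bed.
- block3_mid (a point): Centre of a cast aluminium bearing block, 34 mm (its x) by 50 mm (its y) by 45 mm high, about 0.2 kg, standing upright on the bench beside the shelf, with a small brass nipple on top and a brass bush showing in its two 34 mm wide ends. None if absent. Seated in a pocket its centre is at shelf z = 25.5 mm and it stands 33 mm above the bed.
- block4_mid (a point): Centre of a cast aluminium bearing block, 34 mm (its x) by 50 mm (its y) by 45 mm high, about 0.2 kg, standing upright on the bench beside the shelf, with a small brass nipple on top and a brass bush showing in its two 34 mm wide ends. None if absent. Seated in a pocket its centre is at shelf z = 25.5 mm and it stands 33 mm above the bed.
- block5_mid (a point): Centre of a cast aluminium bearing block, 34 mm (its x) by 50 mm (its y) by 45 mm high, about 0.2 kg, standing upright on the bench beside the shelf, with a small brass nipple on top and a brass bush showing in its two 34 mm wide ends. None if absent. Seated in a pocket its centre is at shelf z = 25.5 mm and it stands 33 mm above the bed.
- torch: Bystander: chrome torch standing on its 48 mm head, 150 mm tall; origin under its middle.
- cap_a: Bystander: orange plastic cone cap, 76 mm wide and 85 mm tall; origin under its middle.
- pulley: Bystander: cast aluminium pulley lying flat, 90 mm diameter, 38 mm high; origin under its middle.
- pawl: Bystander: brass ratchet pawl lying flat, about 110 mm long (along its x) and 14 mm high; origin under its round boss.
There are look-alikes about, which are no part of the job. What is shaped like the part that bears block3_mid but blue or red is not meant.

How it is judged:
By the outcome, as a careful person would: the job done as asked, in the order asked, and still so for the second after the job is handed in, with the robot touching nothing.
Of block1, block2, block3, block4, block5 only 3 to 5 are there at a start; the rules pass over those that are not, and their reading is None.
At some moment in a run one of bar, block1, block2, block3, block4, block5 may be knocked a few centimetres aside while the robot is not near it.
It also fails if it takes over 210 s, if anything falls off the work surface, if the arm or the gripper's body presses on something with over 40 N, if the wrist force passes 120 N, or if a joint passes its speed limit or range.

## Working session

There is one attempt and no reset: what is moved stays moved. The work goes in short steps, Python scripts to look and compute and a tool call to move; the robot and the scene stay as the last step left them, time stands still between calls to the robot, and variables do not carry over. Pictures are saved under pics/ and viewed, and the job is handed in when it is done.

Besides the shell and the picture viewer there is one more tool, called after "Call:" as name(argument=value, ...), one argument or row to a line, values as JSON. servo_tool: Moves the arm, as the interface text tells. Scaled input: -1 to 1 covers 500 mm each way for a shift and pi/2 rad each way for a turn. Its arguments: {"type":"object","properties":{"moves":{"type":"array"},"squeeze":{"type":"number"}},"required":["moves"]}

```bash
ls; mkdir -p pics
python3 - <<'E'
from station import get_obs,camera,pinch_z
import cv2
print(get_obs(),pinch_z)
for n in("side","top"):
    c=camera(n);cv2.imwrite(f"pics/{n}0.png",c["color"][:,:,::-1]);print(n,c["intrinsics"],c["rvec"],c["tvec"])
E
```

```text
pics
{'time_s': 0.0, 'qpos': array([-1.24060736e+00,  3.00503278e-01,  1.52160362e+00,  2.03841842e-06,
        1.32068828e+00, -6.66013908e-02]), 'joint_vel': array([ 3.17257935e-04, -1.73252275e-03, -7.75184114e-04, -5.55191249e-05,
       -2.09464347e-03,  1.92705615e-04]), 'tau': array([-1.39758238e-03, -5.31808019e+01, -3.52733266e+01,  7.08178477e-02,
        2.43968371e-02, -8.70634040e-05]), 'ee_pos': array([ 0.21246239, -0.50701364,  0.20485914]), 'eef_rot': array([-3.14039293e+00, -8.20005936e-05,  3.96789805e-01]), 'force': array([-0.259007  ,  0.41505183, -0.25472669]), 'moment': array([-0.04134973,  0.02622938, -0.0051066 ]), 'grip_width': 0.09411285421157665} 0.0188
side [[369.27358601   0.         319.27024541]
 [  0.         369.27358601 203.43039936]
 [  0.           0.           1.        ]] [ 0.80735986 -2.50801691  1.20557297] [0.44079098 0.27729839 0.98835031]
top [[445.60439574   0.         319.08890451]
 [  0.         445.60439574 199.50573129]
 [  0.           0.           1.        ]] [ 2.12211814 -2.15440048  0.12193624] [0.03160905 0.56987566 1.15336984]
```

View pics/side0.png

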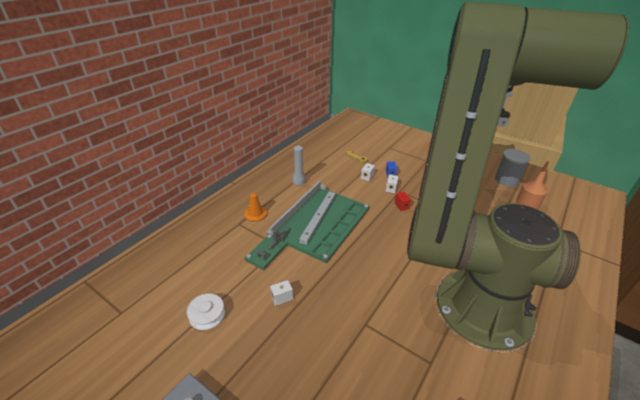

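View pics/top0.png

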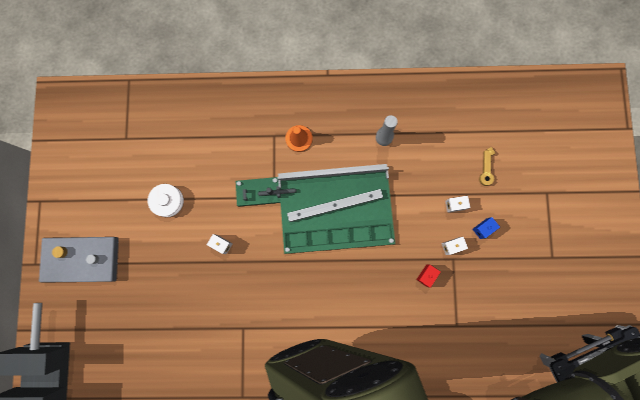

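```bash
cat > h.py <<'E'
import numpy as np,cv2
from station import get_obs,camera
def cam(n,save=None):
    c=camera(n)
    if save: cv2.imwrite("pics/"+save,c["color"][:,:,::-1])
    return c
def ray(c,uv,z):
    R=cv2.Rodrigues(c["rvec"])[0];K=c["intrinsics"]
    d=R.T@np.linalg.inv(K)@np.array([uv[0],uv[1],1.]);o=-R.T@c["tvec"].ravel()
    return o+d*(z-o[2])/d[2]
def proj(c,P):
    return cv2.projectPoints(np.atleast_2d(np.array(P,float)),c["rvec"],c["tvec"],c["intrinsics"],None)[0][:,0]
def crop(c,x,y,w,h,s,name,pts=None):
    im=c["color"][y:y+h,x:x+w,::-1]
    im=cv2.resize(im,None,fx=s,fy=s,interpolation=cv2.INTER_CUBIC)
    if pts is not None:
        for p in pts:
            q=((p-np.array([x,y])+.5)*s-.5).round().astype(int); cv2.circle(im,tuple(int(v) for v in q),2,(0,0,255),-1)
    cv2.imwrite("pics/"+name,im)
E
python3 - <<'E'
from h import *
c=cam("top");crop(c,225,155,180,110,4.4,"t1a.png");crop(c,410,140,110,150,4,"t1b.png");crop(c,190,220,60,50,8,"t1c.png")
s=cam("side");crop(s,235,140,180,160,3.7,"s1a.png")
E
```

```text
(no output)
```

View pics/t1a.png

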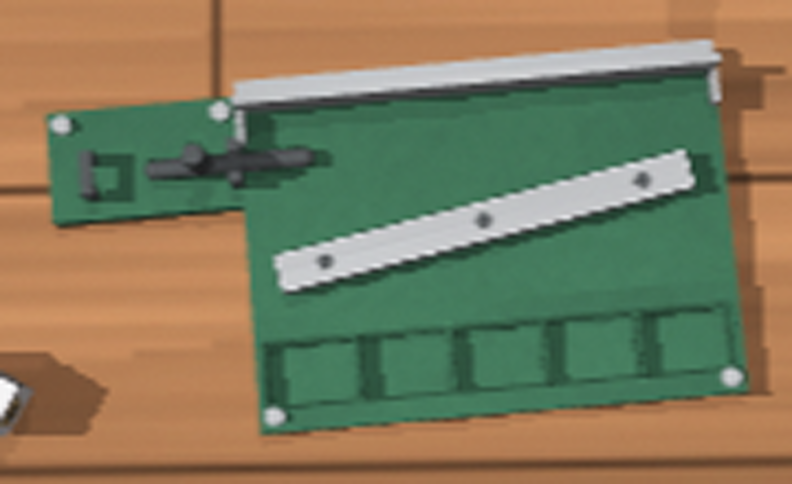

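View pics/t1b.png

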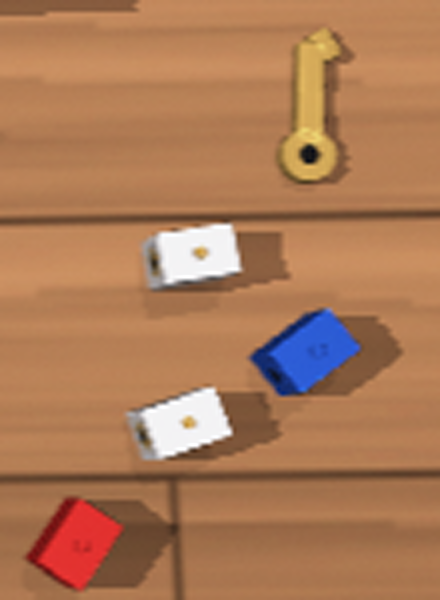

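View pics/t1c.png

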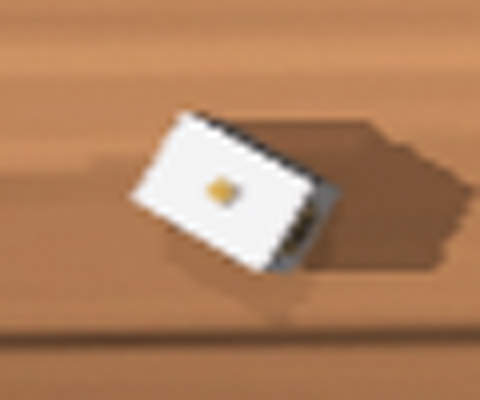

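View pics/s1a.png

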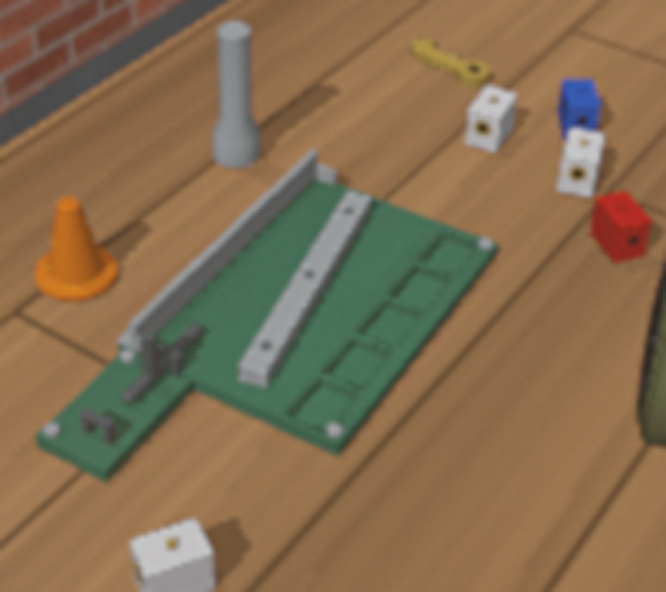

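```bash
cat > fit.py <<'E'
from h import *
from scipy.optimize import least_squares
def W(p,P):
    P=np.array(P,float)/1000; c,s=np.cos(p[2]),np.sin(p[2])
    return np.c_[p[0]+c*P[:,0]-s*P[:,1],p[1]+s*P[:,0]+c*P[:,1],P[:,2]]
if __name__=="__main__":
    t=cam("top");s=cam("side")
    T=np.array([[262,431,-110,150,15],[748,386,-110,-150,15],[48,117,101,270,15],[55,222,31,270,15],[234,84,96,150,45],[714,40,96,-150,45],[236,104,90,150,45],[720,60,90,-150,45]],float)
    S=np.array([[338,447,-110,150,15],[497,246,-110,-150,15],[105,472,31,270,15],[38,436,101,270,15],[316,152,96,-150,45]],float)
    pt=(T[:,:2]+.5)/4.4-.5+[225,155]; ps=(S[:,:2]+.5)/3.7-.5+[235,140]
    f1=lambda p:(proj(t,W(p,T[:,2:]))-pt).ravel(); f2=lambda p:(proj(s,W(p,S[:,2:]))-ps).ravel()
    for f in(f1,f2,lambda p:np.r_[f1(p),f2(p)]):
        r=least_squares(f,[.5,0,0],loss='soft_l1');print(r.x.round(4),r.fun.reshape(-1,2).round(1).tolist())
E
python3 fit.py
```

```text
[ 0.5522 -0.022   0.0781] [[0.3, 0.0], [0.9, -0.1], [-0.4, -1.1], [-0.4, 0.0], [-0.7, 2.0], [1.4, 1.4], [-1.0, -0.4], [0.3, -1.0]]
[ 0.5472 -0.0192  0.0671] [[0.4, 0.0], [1.0, -0.2], [-0.0, 0.0], [-0.8, 0.1], [-0.4, -0.4]]
[ 0.5511 -0.0214  0.0757] [[-0.1, 0.3], [0.6, 0.5], [-0.6, -0.9], [-0.6, 0.2], [-0.8, 2.3], [1.3, 1.9], [-1.1, -0.1], [0.2, -0.4], [0.3, -1.1], [0.1, -1.2], [0.0, -0.7], [-0.8, -0.5], [-1.3, -1.0]]
```

```bash
cat > ov.py <<'E'
from h import *
from fit import W
def box(x0,x1,y0,y1,z): return [(x0,y0,z),(x1,y0,z),(x1,y1,z),(x0,y1,z)]
def overlay(c,p,x,y,w,h,s,name,extra=()):
    im=cv2.resize(c["color"][y:y+h,x:x+w,::-1],None,fx=s,fy=s,interpolation=cv2.INTER_CUBIC)
    L=[box(-110,110,-150,150,15),box(31,101,150,270,15),box(90,96,-150,150,45)]
    for k in range(5):
        yc=-116+58*k; L.append(box(-75-18.5,-75+18.5,yc-26.5,yc+26.5,15)) 
    for l in L:
        q=proj(c,W(p,l)); q=((q-[x,y]+.5)*s-.5).round().astype(np.int32)
        cv2.polylines(im,[q.reshape(-1,1,2)],True,(0,0,255),1)
    for l in extra:
        q=proj(c,l); q=((q-[x,y]+.5)*s-.5).round().astype(np.int32)
        cv2.polylines(im,[q.reshape(-1,1,2)],True,(255,0,255),1)
    cv2.imwrite("pics/"+name,im)
if __name__=="__main__":
    import sys
    p=[float(v) for v in sys.argv[1:4]]
    overlay(cam("top"),p,225,155,180,110,4.4,"ovt"+sys.argv[4]+".png"); overlay(cam("side"),p,235,140,180,160,3.7,"ovs"+sys.argv[4]+".png")
E
python3 ov.py .5511 -.0214 .0757 1
```

```text
(no output)
```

View pics/ovt1.png

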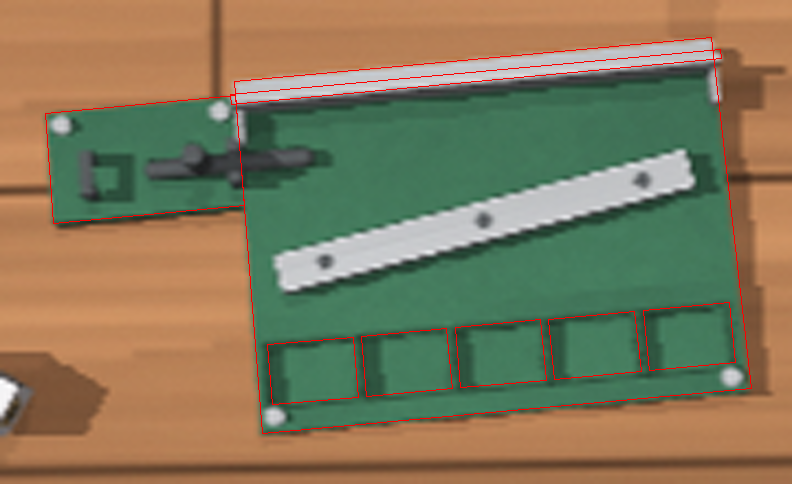

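View pics/ovs1.png

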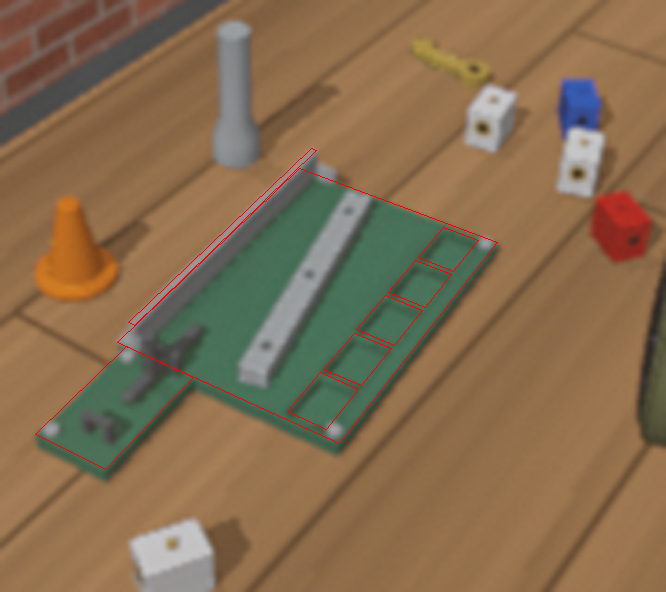

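```bash
cat > meas.py <<'E'
from h import *
t=cam("top");s=cam("side")
def up(l,sc,o): return (np.array(l,float)+.5)/sc-.5+o
def show(n,c,px,z):
    P=np.array([ray(c,u,z) for u in px]);print(n,P[:,:2].round(4).tolist());return P
show("bar",t,up([[325,261],[484,220],[643,180]],4.4,[225,155]),.033)
show("bar_s",s,up([[266,345],[309,274],[348,211]],3.7,[235,140]),.033)
for n,l,sc,o in(("A",[[157,235],[236,224],[241,271],[162,284]],4,[410,140]),("B",[[139,408],[216,388],[232,436],[155,459]],4,[410,140]),("C",[[188,113],[315,183],[262,270],[133,197]],8,[190,220])):
    P=show(n,t,up(l,sc,o),.045);print(P[:,:2].mean(0),np.linalg.norm(P-np.roll(P,-1,0),axis=1))
show("nipT",t,np.vstack([up([[200,253],[189,422]],4,[410,140]),up([[222,191]],8,[190,220])]),.047)
show("nipS",s,up([[494,101],[585,142],[173,545]],3.7,[235,140]),.047)
show("knobT",t,up([[194,156]],4.4,[225,155]),.070)
show("knobS",s,up([[148,338]],3.7,[235,140]),.070)
E
python3 meas.py
```

```text
bar [[0.5331, 0.079], [0.5567, -0.0184], [0.5797, -0.1159]]
bar_s [[0.5332, 0.0787], [0.5571, -0.0177], [0.5803, -0.1146]]
A [[0.5668, -0.3208], [0.5733, -0.3731], [0.5419, -0.3745], [0.5341, -0.3223]]
[ 0.55402297 -0.34766282] [0.05267678 0.03137671 0.05273226 0.03269152]
B [[0.4529, -0.303], [0.4652, -0.3537], [0.4339, -0.3622], [0.4198, -0.3117]]
[ 0.44296524 -0.33265896] [0.05211847 0.03245624 0.05250552 0.03429123]
C [[0.4827, 0.3055], [0.459, 0.2628], [0.4307, 0.28], [0.4552, 0.3233]]
[0.45690589 0.29291705] [0.04885934 0.0331038  0.04980532 0.0327345 ]
nipT [[0.5541, -0.3478], [0.4433, -0.3344], [0.4567, 0.2932]]
nipS [[0.5527, -0.3444], [0.4429, -0.334], [0.4549, 0.294]]
knobT [[0.5933, 0.1542]]
knobS [[0.5913, 0.1596]]
```

```bash
cat > go.py <<'E'
from h import *
import sys
from scipy.spatial.transform import Rotation as Ro
SH=[.5511,-.0214,.0757]
def sh(x,y):  # mm shelf -> world m
    c,s=np.cos(SH[2]),np.sin(SH[2]);x,y=x/1e3,y/1e3
    return SH[0]+c*x-s*y,SH[1]+s*x+c*y
def toshelf(p):
    c,s=np.cos(SH[2]),np.sin(SH[2]);d=np.array(p[:2])-SH[:2]
    return np.array([c*d[0]+s*d[1],-s*d[0]+c*d[1]])*1e3
def rows(*targets):
    o=get_obs();R=Ro.from_euler('xyz',o["eef_rot"]).as_matrix()
    print("at",o["ee_pos"].round(4),"shelf",toshelf(o["ee_pos"]).round(1),"rpy",o["eef_rot"].round(4),"q",o["qpos"].round(2),"w",round(o["grip_width"],4),"t",round(o["time_s"],2),"F",o["force"].round(1))
    for x,y,z,yaw in targets:
        G=Ro.from_euler('xyz',[np.pi,0,yaw]).as_matrix()
        rv=Ro.from_matrix(R.T@G).as_rotvec()/(np.pi/2); d=R.T@(np.array([x,y,z])-o["ee_pos"])/.5
        print(np.r_[rv,d].round(4).tolist())
if __name__=="__main__":  # args groups: s|w x y z yaw
    a=sys.argv[1:];T=[]
    for i in range(0,len(a),5):
        x,y,z,yaw=map(float,a[i+1:i+5]); 
        if a[i]=='s': x,y=sh(x,y); yaw+=SH[2]
        T.append((x,y,z,yaw))
    rows(*T)
E
python3 go.py s 57.5 174 .15 0 s 57.5 174 .041 0; python3 -c "
from go import *
for n,p in dict(knT=(.5933,.1542),knS=(.5913,.1596),bar=(.5567,-.0184),A=(.554,-.3475),B=(.443,-.333),C=(.4569,.293)).items(): print(n,toshelf(p))"
```

```text
at [ 0.2125 -0.5072  0.2054] shelf [-374.3 -458.8] rpy [-3.1415 -0.      0.3967] q [-1.24  0.3   1.52  0.    1.32 -0.07] w 0.0939 t 0.5 F [-0.6 -0.   0.7]
[-0.0001, -0.0, 0.2044, 1.219, -0.9285, 0.1109]
[-0.0001, -0.0, 0.2044, 1.2189, -0.9284, 0.3289]
knT [ 55.3593722  171.90561337]
knS [ 53.77348965 177.44140388]
bar [5.81084545 2.56789313]
A [ -21.77050507 -325.3854101 ]
B [-131.35601277 -302.53225929]
C [-70.1528673 320.6237284]
```

Candidates for a block: silver blocks with brass nipple at top-view (459,204), (455,246) and (218,244); red (429,276) and blue (486,228) are look-alikes and are not wanted. In the close crops the three silver ones show a brass nipple and bush, so I'll use those. The bar (335,205) and knob (269,190) are unambiguous. First the latch knob.

Call:
servo_tool(
  moves=[
    [[0,0,0.2,0.6,-0.46,0.05,0],[0,0,0.2,0.6,-0.46,0.05,0],[0,0,0.2,0.6,-0.46,0.05,0],[0,0,0.2,0.6,-0.46,0.05,0],[0,0,0.2,0.6,-0.46,0.05,0],[0,0,0.2,0.6,-0.46,0.05,0],[0,0,0.2,0.6,-0.46,0.05,0],[0,0,0.2,0.6,-0.46,0.05,0],[0,0,0.2,0.6,-0.46,0.05,0],[0,0,0.2,0.6,-0.46,0.05,0],[0,0,0.2,0.6,-0.46,0.05,0]],
  ],
)

```text
time_s: 1.42
ee_pos: [0.4011, -0.1775, 0.1804]
eef_rot: [-3.141, -0.0, 0.087]
force: [-0.5, -0.5, -0.2]
grip_width: 0.0935
```

```bash
python3 go.py s 57.5 174 .12 0 s 57.5 174 .041 0
```

```text
at [ 0.4011 -0.1775  0.1804] shelf [-161.4 -144.3] rpy [-3.1415 -0.      0.0865] q [-0.5   0.07  1.85  0.    1.22  0.98] w 0.0935 t 1.42 F [-0.5 -0.5 -0.2]
[-0.0001, -0.0, 0.0069, 0.4446, -0.6317, 0.1209]
[-0.0001, -0.0, 0.0069, 0.4446, -0.6317, 0.2789]
```

Call:
servo_tool(
  moves=[
    [[0,0,0.007,0.4446,-0.6317,0.12,0],[0,0,0.007,0.4446,-0.6317,0.12,0],[0,0,0.007,0.4446,-0.6317,0.12,0],[0,0,0.007,0.4446,-0.6317,0.12,0],[0,0,0.007,0.4446,-0.6317,0.12,0],[0,0,0.007,0.4446,-0.6317,0.12,0],[0,0,0.007,0.4446,-0.6317,0.12,0],[0,0,0.007,0.4446,-0.6317,0.12,0],[0,0,0.007,0.4446,-0.6317,0.12,0],[0,0,0.007,0.4446,-0.6317,0.12,0],[0,0,0.007,0.4446,-0.6317,0.12,0],[0,0,0.007,0.4446,-0.6317,0.12,0]],
  ],
)

```text
time_s: 2.42
ee_pos: [0.5955, 0.1552, 0.1198]
eef_rot: [3.141, 0.001, 0.075]
force: [-0.6, -1.1, -0.1]
grip_width: 0.0938
```

```bash
python3 go.py s 57.5 174 .12 0 s 57.5 174 .041 0;python3 - <<'E'
from h import *
c=cam("top");crop(c,225,155,180,110,4.4,"t2.png");s=cam("side");crop(s,235,180,110,110,5,"s2.png")
E
```

```text
at [0.5955 0.1552 0.1198] shelf [ 57.6 172.7] rpy [3.1413e+00 1.1000e-03 7.5400e-02] q [ 0.2   0.52  1.42 -0.    1.21  1.69] w 0.0938 t 2.42 F [-0.6 -1.1 -0.1]
[0.0002, 0.0007, -0.0002, -0.0002, -0.0025, -0.0004]
[0.0002, 0.0007, -0.0002, -0.0001, -0.0026, 0.1576]
```

View pics/s2.png

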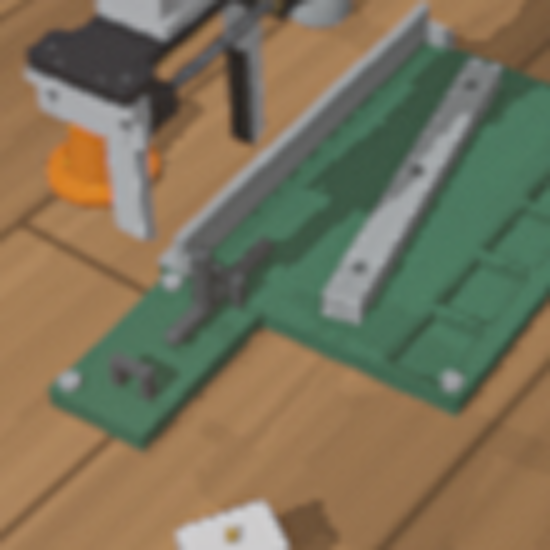

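Call:
servo_tool(
  moves=[
    [[0,0,0,0,-0.002,0.08,0],[0,0,0,0,-0.002,0.157,0],[0,0,0,0,-0.002,0.157,0],[0,0,0,0,-0.002,0.157,1],[0,0,0,0,-0.002,0.157,1],[0,0,0,0,-0.002,0.157,1],[0,0,0,0,-0.002,0.157,1],[0,0,0,0,-0.002,0.157,1],[0,0,0,0,-0.002,0.157,1],[0,0,0,0,-0.002,0.157,1],[0,0,0,0,-0.002,0.157,1],[0,0,0,0,-0.002,0.157,1]],
  ],
  squeeze=20,
)

```text
time_s: 3.52
ee_pos: [0.5952, 0.1555, 0.0422]
eef_rot: [3.141, 0.0, 0.074]
force: [0.6, -0.3, -0.6]
grip_width: 0.0373
```

```bash
python3 go.py s 57.5 220 .041 0
```

```text
at [0.5952 0.1555 0.0422] shelf [ 57.4 173.1] rpy [3.1415e+00 1.0000e-04 7.4000e-02] q [ 0.2   0.61  1.47 -0.    1.06  1.69] w 0.0373 t 3.52 F [ 0.6 -0.3 -0.6]
[0.0001, 0.0001, -0.0011, 0.0001, -0.0939, 0.0023]
```

Still closing.

Call:
servo_tool(
  moves=[
    [[0,0,0,0,0,0,1],[0,0,0,0,0,0,1],[0,0,0,0,0,0,1],[0,0,0,0,0,0,1],[0,0,0,0,0,0,1],[0,0,0,0,0,0,1]],
  ],
)

```text
time_s: 4.02
ee_pos: [0.5952, 0.1556, 0.0421]
eef_rot: [3.142, 0.0, 0.074]
force: [0.2, 0.3, -0.1]
grip_width: 0.0135
```

```bash
python3 go.py s 57.5 220 .041 0
```

```text
at [0.5952 0.1556 0.0421] shelf [ 57.4 173.1] rpy [3.1415e+00 1.0000e-04 7.4000e-02] q [ 0.2   0.61  1.47 -0.    1.06  1.69] w 0.0135 t 4.02 F [ 0.2  0.3 -0.1]
[0.0, 0.0001, -0.0011, 0.0001, -0.0938, 0.0023]
```

Call:
servo_tool(
  moves=[
    [[0,0,0,0,-0.02,0,1],[0,0,0,0,-0.04,0,1],[0,0,0,0,-0.06,0,1],[0,0,0,0,-0.08,0,1],[0,0,0,0,-0.088,0,1],[0,0,0,0,-0.092,0,1],[0,0,0,0,-0.096,0,1],[0,0,0,0,-0.098,0,1],[0,0,0,0,-0.1,0,1],[0,0,0,0,-0.1,0,1]],
  ],
)

```text
time_s: 4.85
ee_pos: [0.5917, 0.2035, 0.0421]
eef_rot: [3.139, 0.001, 0.073]
force: [1.6, -13.6, -0.0]
grip_width: 0.0136
```

```bash
python3 go.py s 57.5 220 .041 0
```

```text
at [0.5917 0.2035 0.0421] shelf [ 57.5 221.2] rpy [3.1389e+00 6.0000e-04 7.3400e-02] q [ 0.27  0.63  1.43 -0.    1.07  1.77] w 0.0136 t 4.85 F [  1.6 -13.6  -0. ]
[0.0017, 0.0004, -0.0015, -0.0001, 0.0024, 0.0023]
```

Call:
servo_tool(
  moves=[
    [[0,0,0,0,0.002,0,0],[0,0,0,0,0.002,0,0],[0,0,0,0,0.002,0,0],[0,0,0,0,0.002,0,0],[0,0,0,0,0.002,0,0],[0,0,0,0,0.002,0,0],[0,0,0,0,0.002,-0.1,0],[0,0,0,0,0.002,-0.2,0],[0,0,0,0,0.002,-0.2,0],[0,0,0,0,0.002,-0.2,0]],
  ],
)

```text
time_s: 5.68
ee_pos: [0.5936, 0.2035, 0.1473]
eef_rot: [3.14, -0.007, 0.074]
force: [-0.6, 0.1, 0.6]
grip_width: 0.077
```

```bash
python3 go.py w .5227 -.0265 .1 .235 w .5227 -.0265 .021 .235;python3 - <<'E'
from h import *
c=cam("top");crop(c,225,155,180,110,4.4,"t3.png")
E
```

```text
at [0.5936 0.2035 0.1473] shelf [ 59.4 221. ] rpy [ 3.1405 -0.0068  0.0736] q [ 0.27  0.52  1.36 -0.    1.26  1.77] w 0.077 t 5.68 F [-0.6  0.1  0.6]
[0.0011, -0.0043, -0.1028, -0.1758, 0.4482, 0.0938]
[0.0011, -0.0043, -0.1028, -0.1769, 0.448, 0.2518]
```

View pics/t3.png

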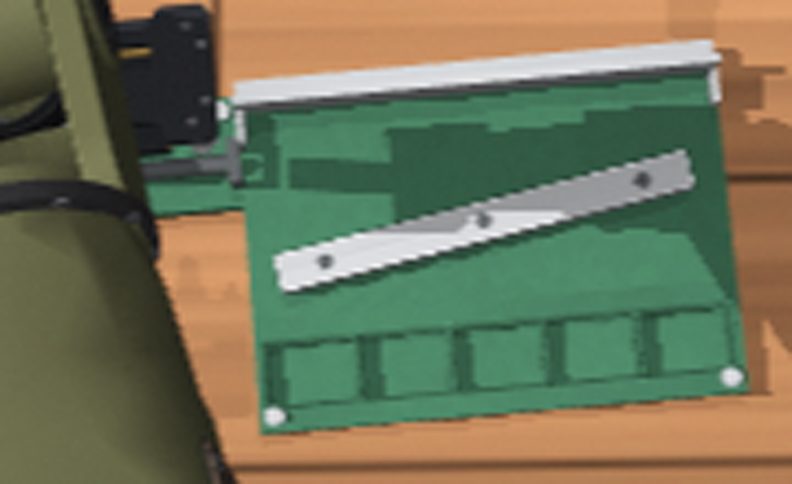

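Call:
servo_tool(
  moves=[
    [[0,0,-0.05,-0.1758,0.25,0.09,0],[0,0,-0.103,-0.1758,0.448,0.09,0],[0,0,-0.103,-0.1758,0.448,0.09,0],[0,0,-0.103,-0.1758,0.448,0.09,0],[0,0,-0.103,-0.1758,0.448,0.09,0],[0,0,-0.103,-0.1758,0.448,0.09,0],[0,0,-0.103,-0.1758,0.448,0.09,0],[0,0,-0.103,-0.1758,0.448,0.09,0],[0,0,-0.103,-0.1758,0.448,0.09,0]],
  ],
)

```text
time_s: 6.48
ee_pos: [0.5213, -0.0263, 0.0986]
eef_rot: [3.14, -0.002, 0.235]
force: [0.6, 0.3, -0.1]
grip_width: 0.094
```

```bash
python3 go.py w .5227 -.0265 .021 .235;python3 - <<'E'
from h import *
s=cam("side");crop(s,235,140,180,160,3.7,"s4.png")
c=cam("top");crop(c,225,155,180,110,4.4,"t4.png")
E
```

```text
at [ 0.5213 -0.0263  0.0986] shelf [-30.1  -2.6] rpy [ 3.1399e+00 -1.6000e-03  2.3510e-01] q [-0.12  0.35  1.72 -0.    1.07  1.22] w 0.094 t 6.48 F [ 0.6  0.3 -0.1]
[0.0011, -0.001, 0.0, 0.0023, 0.0008, 0.1551]
```

View pics/s4.png

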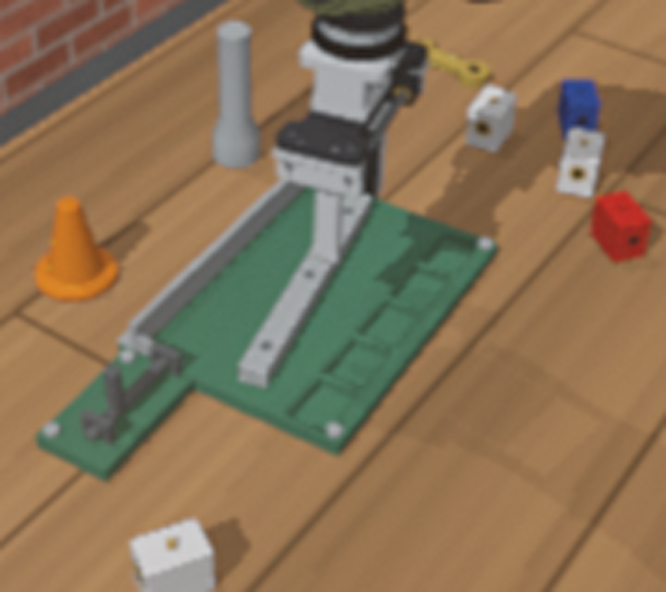

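The latch is drawn back (knob against the far guide) and the bar has not moved. Now lower behind the bar.

Call:
servo_tool(
  moves=[
    [[0,0,0,0,0,0.06,0],[0,0,0,0,0,0.12,0],[0,0,0,0,0,0.155,0],[0,0,0,0,0,0.155,0],[0,0,0,0,0,0.155,0]],
  ],
)

```text
time_s: 7.0
ee_pos: [0.5218, -0.0248, 0.0213]
eef_rot: [3.14, -0.001, 0.238]
force: [-0.0, 0.7, 0.6]
grip_width: 0.094
```

```bash
python3 go.py s -14 0 .021 .159 s 0 0 .021 .12 s 20 0 .021 .06 s 40 1 .021 0 s 54 1 .021 0
```

```text
at [ 0.5218 -0.0248  0.0213] shelf [-29.5  -1.1] rpy [ 3.1401e+00 -1.1000e-03  2.3810e-01] q [-0.12  0.47  1.76 -0.    0.91  1.22] w 0.094 t 7.0 F [-0.   0.7  0.6]
[0.001, -0.0007, 0.0022, 0.0309, 0.0028, 0.0006]
[0.001, -0.0007, 0.027, 0.0585, 0.0073, 0.0007]
[0.0009, -0.0007, 0.0652, 0.098, 0.0137, 0.0007]
[0.0009, -0.0008, 0.1034, 0.1378, 0.0182, 0.0008]
[0.0009, -0.0008, 0.1034, 0.1654, 0.0228, 0.0008]
```

Call:
servo_tool(
  moves=[
    [[0,0,0,0.015,0,0,0],[0,0,0,0.03,0.002,0,0],[0,0,0.012,0.044,0.004,0,0],[0,0,0.027,0.0585,0.007,0,0],[0,0,0.046,0.078,0.01,0,0],[0,0,0.065,0.098,0.0137,0,0],[0,0,0.084,0.118,0.016,0,0],[0,0,0.103,0.138,0.018,0,0],[0,0,0.103,0.138,0.018,0,0]],
  ],
)

```text
time_s: 7.75
ee_pos: [0.5931, -0.0169, 0.0225]
eef_rot: [3.14, -0.004, 0.075]
force: [-0.5, 0.1, 0.3]
grip_width: 0.0941
```

```bash
python3 go.py s 50 1 .021 0 s 58 1 .021 0;python3 - <<'E'
from h import *
s=cam("side");crop(s,235,140,180,160,3.7,"s5.png")
c=cam("top");crop(c,225,155,180,110,4.4,"t5.png")
E
```

```text
at [ 0.5931 -0.0169  0.0225] shelf [42.2  1.3] rpy [ 3.1399 -0.0037  0.0751] q [-0.09  0.6   1.55 -0.    0.99  1.41] w 0.0941 t 7.75 F [-0.5  0.1  0.3]
[0.0011, -0.0023, -0.0004, 0.0156, 0.0006, 0.0031]
[0.0011, -0.0023, -0.0004, 0.0316, 0.0006, 0.0031]
```

View pics/s5.png

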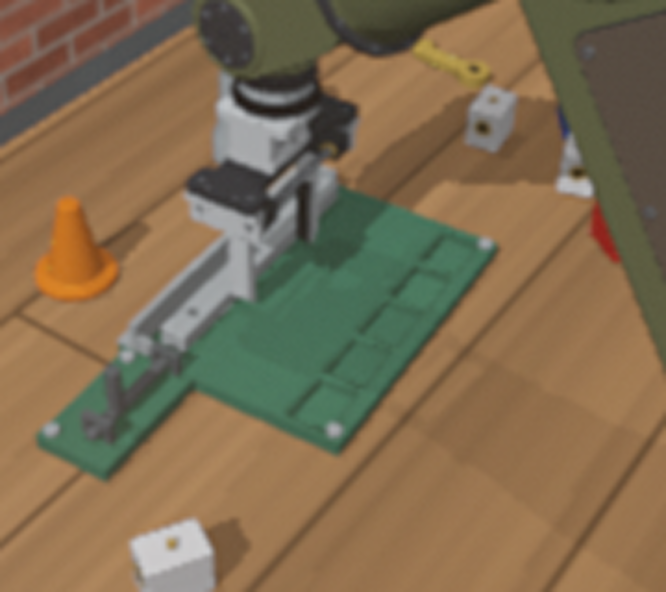

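View pics/t5.png

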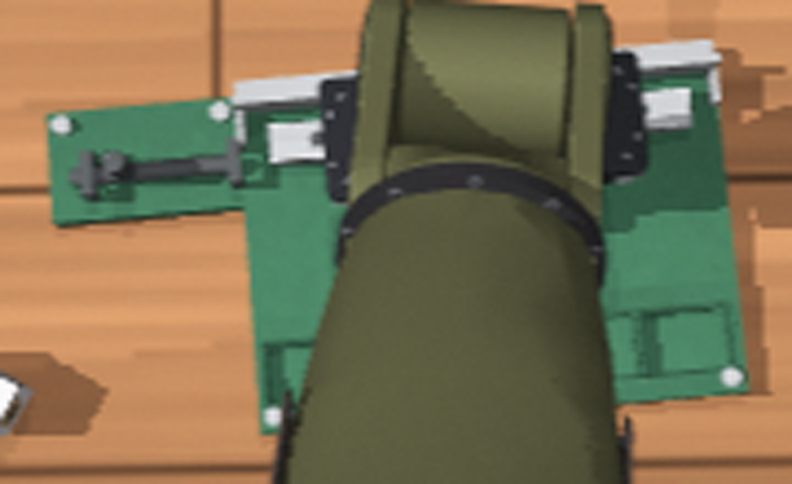

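Call:
servo_tool(
  moves=[
    [[0,0,0,0.008,0,0,0],[0,0,0,0.014,0,0,0],[0,0,0,0.018,0,0,0],[0,0,0,0.022,0,0,0],[0,0,0,0.024,0,0,0],[0,0,0,0.026,0,0,0],[0,0,0,0.026,0,0,0]],
  ],
)

```text
time_s: 8.43
ee_pos: [0.6044, -0.0161, 0.0221]
eef_rot: [3.14, -0.002, 0.078]
force: [-5.4, 0.1, 3.4]
grip_width: 0.0939
```

```bash
python3 go.py s 58 1 .021 0 s 62 1 .021 0
```

```text
at [ 0.6044 -0.0161  0.0221] shelf [53.5  1.2] rpy [ 3.14e+00 -1.70e-03  7.78e-02] q [-0.09  0.62  1.51 -0.    1.01  1.41] w 0.0939 t 8.43 F [-5.4  0.1  3.4]
[0.001, -0.0011, 0.0013, 0.009, 0.0005, 0.0023]
[0.001, -0.0011, 0.0013, 0.017, 0.0005, 0.0023]
```

Call:
servo_tool(
  moves=[
    [[0,0,0,0.004,0,0.001,0],[0,0,0,0.008,0,0.001,0],[0,0,0,0.01,0,0.001,0],[0,0,0,0.01,0,0.001,0],[0,0,0,0.01,0,0.001,0]],
  ],
)

```text
time_s: 8.85
ee_pos: [0.6055, -0.0159, 0.022]
eef_rot: [3.141, 0.009, 0.077]
force: [-36.6, -0.9, 26.6]
grip_width: 0.0937
```

```bash
python3 go.py s 58 1 .021 0;python3 - <<'E'
from h import *
s=cam("side");crop(s,260,180,90,90,6,"s6.png")
c=cam("top");crop(c,225,155,180,60,4.4,"t6.png")
E
```

```text
at [ 0.6055 -0.0159  0.022 ] shelf [54.6  1.3] rpy [3.1409 0.0086 0.0767] q [-0.09  0.63  1.5  -0.    1.02  1.41] w 0.0937 t 8.85 F [-36.6  -0.9  26.6]
[0.0005, 0.0055, 0.0007, 0.0067, 0.0007, 0.0019]
```

View pics/s6.png

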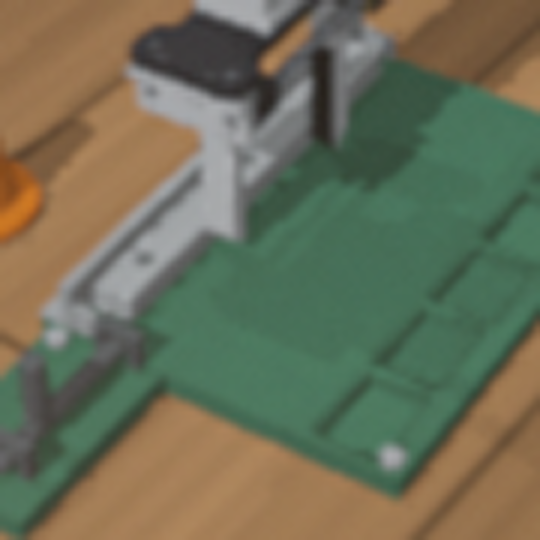

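View pics/t6.png

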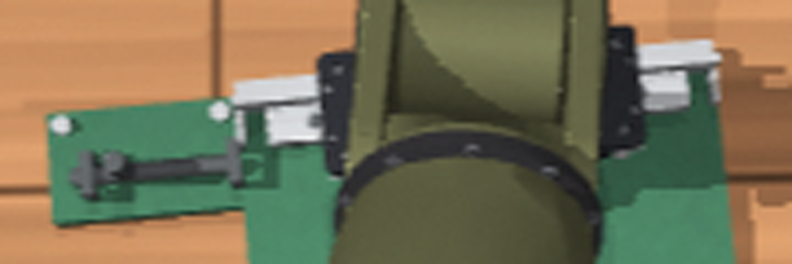

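Call:
servo_tool(
  moves=[
    [[0,0,0,-0.015,0,0,0],[0,0,0,-0.05,0,0,0],[0,0,0,-0.08,0,0,0],[0,0,0,-0.08,0,-0.08,0],[0,0,0,-0.08,0,-0.16,0],[0,0,0,-0.1,0,-0.24,0],[0,0,0,-0.1,0,-0.24,0],[0,0,0,-0.25,0.1,-0.24,0],[0,0,0,-0.35,0.1,-0.24,0],[0,0,0,-0.45,0.1,-0.24,0],[0,0,0,-0.45,0.1,-0.24,0],[0,0,0,-0.45,0.1,-0.24,0]],
  ],
)

```text
time_s: 9.95
ee_pos: [0.3828, -0.0833, 0.1437]
eef_rot: [3.141, 0.009, 0.076]
force: [0.4, 0.1, -0.4]
grip_width: 0.0938
```

Run:
```python
from h import *
s=cam("side",'s7f.png');crop(s,235,140,180,160,3.7,"s7.png")
c=cam("top",'t7f.png');crop(c,225,155,180,110,4.4,"t7.png")
```

```text
(no output)
```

View pics/s7.png

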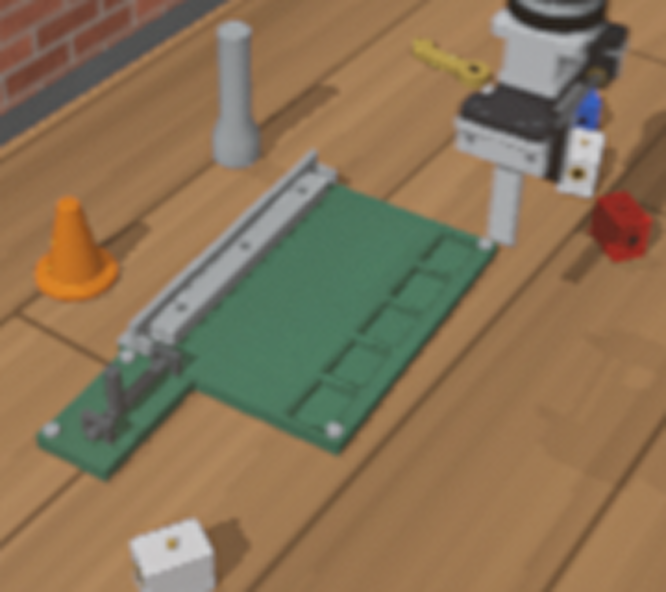

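View pics/t7.png

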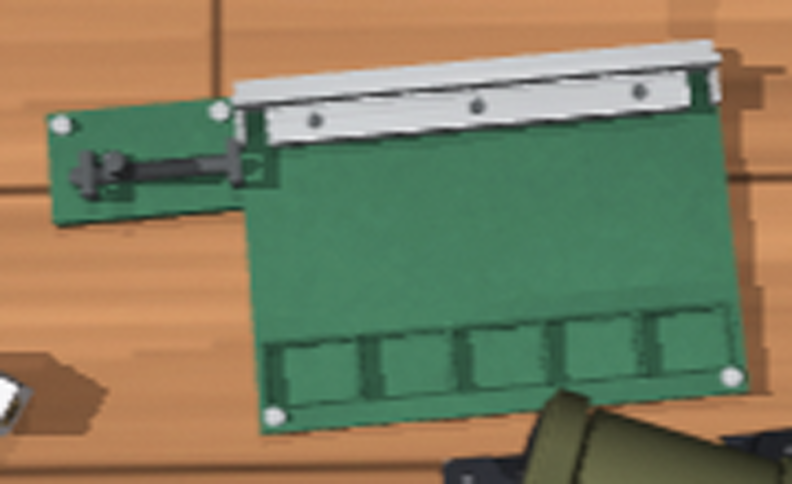

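View pics/t7f.png

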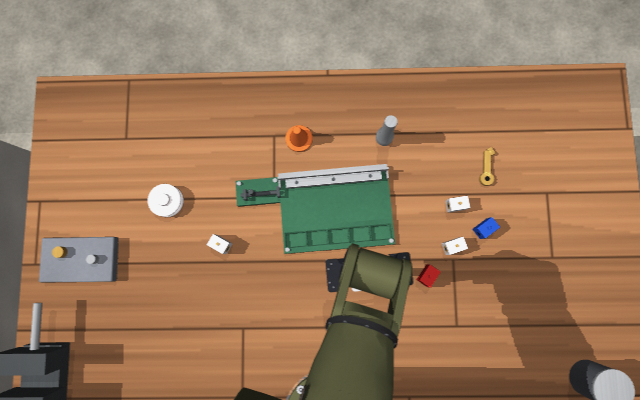

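```bash
python3 go.py s 57.5 220 .12 0 s 57.5 220 .042 0
```

```text
at [ 0.3844 -0.0834  0.1444] shelf [-170.9  -49.2] rpy [3.1402 0.007  0.0755] q [-0.3   0.02  2.   -0.    1.13  1.19] w 0.0943 t 10.05 F [ 0.5 -0.5  0.8]
[0.0009, 0.0044, -0.0001, 0.4569, -0.5386, 0.0449]
[0.0009, 0.0044, -0.0001, 0.458, -0.5388, 0.2009]
```

Call:
servo_tool(
  moves=[
    [[0.001,0.004,0,0.457,-0.5386,0.02,0.5],[0.001,0.004,0,0.457,-0.5386,0.02,0.5],[0.001,0.004,0,0.457,-0.5386,0.02,0.5],[0.001,0.004,0,0.457,-0.5386,0.02,0.5],[0.001,0.004,0,0.457,-0.5386,0.02,0.5],[0.001,0.004,0,0.457,-0.5386,0.02,0.5],[0.001,0.004,0,0.457,-0.5386,0.02,0.5],[0.001,0.004,0,0.457,-0.5386,0.02,0.5],[0.001,0.004,0,0.457,-0.5386,0.02,0.5],[0.001,0.004,0,0.457,-0.5386,0.02,0.5],[0.001,0.004,0,0.457,-0.5386,0.02,0.5]],
  ],
)

```text
time_s: 10.97
ee_pos: [0.5922, 0.2033, 0.1315]
eef_rot: [-3.142, 0.001, 0.077]
force: [0.7, -0.7, 0.7]
grip_width: 0.0471
```

```bash
python3 go.py s 57.5 220.5 .042 0
```

```text
at [0.5922 0.2033 0.1315] shelf [ 58. 221.] rpy [-3.1415e+00  1.2000e-03  7.7100e-02] q [0.27 0.53 1.37 0.   1.24 1.77] w 0.0471 t 10.97 F [ 0.7 -0.7  0.7]
[-0.0001, 0.0007, 0.0009, -0.0008, 0.0009, 0.179]
```

Call:
servo_tool(
  moves=[
    [[0,0.0007,0.001,-0.001,0.001,0.08,0.5],[0,0.0007,0.001,-0.001,0.001,0.14,0.5],[0,0.0007,0.001,-0.001,0.001,0.178,0.5],[0,0.0007,0.001,-0.001,0.001,0.178,0.5],[0,0.0007,0.001,-0.001,0.001,0.178,1],[0,0.0007,0.001,-0.001,0.001,0.178,1],[0,0.0007,0.001,-0.001,0.001,0.178,1],[0,0.0007,0.001,-0.001,0.001,0.178,1],[0,0.0007,0.001,-0.001,0.001,0.178,1],[0,0.0007,0.001,-0.001,0.001,0.178,1],[0,0.0007,0.001,-0.001,0.001,0.178,1],[0,0.0007,0.001,-0.001,0.001,0.178,1]],
  ],
)

```text
time_s: 11.97
ee_pos: [0.592, 0.2029, 0.0433]
eef_rot: [-3.141, -0.001, 0.076]
force: [-0.7, -0.2, 6.8]
grip_width: 0.0138
```

```bash
python3 go.py s 57.5 165.5 .042 0
```

```text
at [0.592  0.2029 0.0433] shelf [ 57.7 220.5] rpy [-3.1413e+00 -1.0000e-03  7.5500e-02] q [0.27 0.63 1.44 0.   1.07 1.77] w 0.0138 t 11.97 F [-0.7 -0.2  6.8]
[-0.0002, -0.0007, -0.0001, -0.0004, 0.1101, 0.0026]
```

Call:
servo_tool(
  moves=[
    [[0,0,0,0,0.02,-0.002,1],[0,0,0,0,0.04,-0.002,1],[0,0,0,0,0.06,-0.002,1],[0,0,0,0,0.08,-0.002,1],[0,0,0,0,0.095,-0.002,1],[0,0,0,0,0.102,-0.002,1],[0,0,0,0,0.108,-0.002,1],[0,0,0,0,0.112,-0.002,1],[0,0,0,0,0.114,-0.002,1],[0,0,0,0,0.114,-0.002,1]],
  ],
)

```text
time_s: 12.8
ee_pos: [0.5958, 0.1482, 0.0435]
eef_rot: [-3.138, -0.001, 0.076]
force: [4.2, 16.9, -14.5]
grip_width: 0.0135
```

```bash
python3 go.py s 57.5 165.5 .042 0
```

```text
at [0.5958 0.1482 0.0435] shelf [ 57.4 165.8] rpy [-3.1382e+00 -5.0000e-04  7.6100e-02] q [0.18 0.61 1.47 0.   1.06 1.68] w 0.0135 t 12.8 F [  4.2  16.9 -14.5]
[-0.0021, -0.0003, 0.0003, 0.0002, 0.0006, 0.0031]
```

Call:
servo_tool(
  moves=[
    [[0,0,0,0,0.002,0,0.4],[0,0,0,0,0.002,0,0.4],[0,0,0,0,0.002,0,0.4],[0,0,0,0,0.002,0,0.4],[0,0,0,0,0.002,0,0.4],[0,0,0,0,0.002,-0.08,0.4],[0,0,0,0,0.002,-0.16,0.4],[0,0,0,0,0.002,-0.2,0.4],[0,0,0,0,0.002,-0.2,0.4],[0,0,0,0,0.002,-0.2,0.4]],
  ],
)

```text
time_s: 13.63
ee_pos: [0.5962, 0.1468, 0.1446]
eef_rot: [-3.138, -0.003, 0.076]
force: [-0.3, -0.5, -0.8]
grip_width: 0.0562
```

```bash
sed -i 's/^SH=.*/SH=[.5511,-.0207,.0757]/' go.py; python3 go.py w .4565 .293 .1 1.06 w .4565 .293 .022 1.06
python3 - <<'E'
from h import *
s=cam("side");crop(s,235,140,180,160,3.7,"s8.png")
E
```

```text
at [0.5962 0.1468 0.1446] shelf [ 57.6 163.6] rpy [-3.1381e+00 -2.7000e-03  7.5900e-02] q [0.18 0.49 1.4  0.   1.25 1.67] w 0.0562 t 13.63 F [-0.3 -0.5 -0.8]
[-0.0012, -0.0027, -0.6265, -0.2567, -0.3124, 0.0895]
[-0.0012, -0.0027, -0.6265, -0.2571, -0.3118, 0.2455]
```

View pics/s8.png

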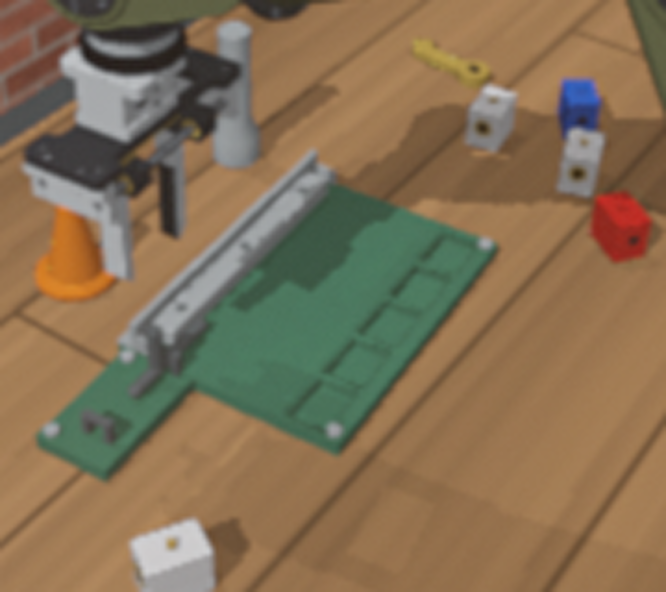

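Call:
servo_tool(
  moves=[
    [[0,0,-0.08,-0.257,-0.3124,0.06,0.4],[0,0,-0.16,-0.257,-0.3124,0.06,0.4],[0,0,-0.24,-0.257,-0.3124,0.06,0.4],[0,0,-0.32,-0.257,-0.3124,0.06,0.4],[0,0,-0.4,-0.257,-0.3124,0.06,0.4],[0,0,-0.48,-0.257,-0.3124,0.06,0.4],[0,0,-0.56,-0.257,-0.3124,0.06,0.4],[0,0,-0.6265,-0.257,-0.3124,0.06,0.4],[0,0,-0.6265,-0.257,-0.3124,0.06,0.4],[0,0,-0.6265,-0.257,-0.3124,0.06,0.4],[0,0,-0.6265,-0.257,-0.3124,0.06,0.4]],
  ],
)

```text
time_s: 14.6
ee_pos: [0.4553, 0.2925, 0.1127]
eef_rot: [-3.139, -0.001, 1.056]
force: [-0.8, -0.2, 0.4]
grip_width: 0.0561
```

```bash
python3 go.py  w .4565 .293 .022 1.06
python3 - <<'E'
from h import *
s=cam("side");crop(s,220,220,120,110,5,"s9.png")
s=cam("top");crop(s,170,200,120,90,5,"t9.png")
E
```

```text
at [0.4553 0.2925 0.1127] shelf [-71.8 319.6] rpy [-3.1391e+00 -1.5000e-03  1.0560e+00] q [0.5  0.38 1.65 0.   1.12 1.02] w 0.0561 t 14.6 F [-0.8 -0.2  0.4]
[-0.0016, -0.0009, -0.0025, 0.0017, 0.002, 0.1814]
```

View pics/s9.png

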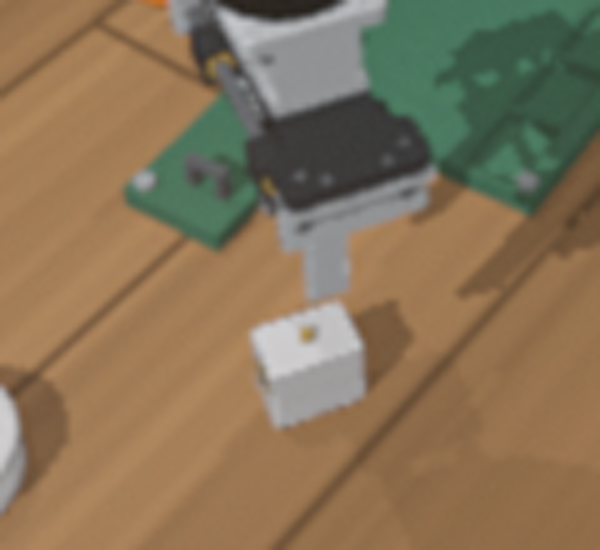

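Call:
servo_tool(
  moves=[
    [[-0.0016,0,-0.0025,0.0017,0.002,0.06,0.4],[-0.0016,0,-0.0025,0.0017,0.002,0.12,0.4],[-0.0016,0,-0.0025,0.0017,0.002,0.16,0.4],[-0.0016,0,-0.0025,0.0017,0.002,0.181,0.4],[-0.0016,0,-0.0025,0.0017,0.002,0.181,0.4],[-0.0016,0,-0.0025,0.0017,0.002,0.181,1],[-0.0016,0,-0.0025,0.0017,0.002,0.181,1],[-0.0016,0,-0.0025,0.0017,0.002,0.181,1],[-0.0016,0,-0.0025,0.0017,0.002,0.181,1],[-0.0016,0,-0.0025,0.0017,0.002,0.181,1],[-0.0016,0,-0.0025,0.0017,0.002,0.181,1],[-0.0016,0,-0.0025,0.0017,0.002,0.181,1]],
  ],
  squeeze=30,
)

```text
time_s: 15.7
ee_pos: [0.4572, 0.2935, 0.0238]
eef_rot: [3.14, -0.004, 1.061]
force: [-2.4, -0.1, 7.3]
grip_width: 0.0338
```

```bash
python3 go.py  s -75 116 .1 1.5708
python3 - <<'E'
from h import *
s=cam("side");crop(s,220,220,120,110,5,"s10.png")
E
```

```text
at [0.4572 0.2935 0.0238] shelf [-69.9 320.4] rpy [ 3.1404 -0.0035  1.0611] q [0.5  0.5  1.7  0.   0.93 1.01] w 0.0338 t 15.7 F [-2.4 -0.1  7.3]
[0.0014, -0.002, -0.3727, -0.3457, 0.2175, -0.1535]
```

View pics/s10.png

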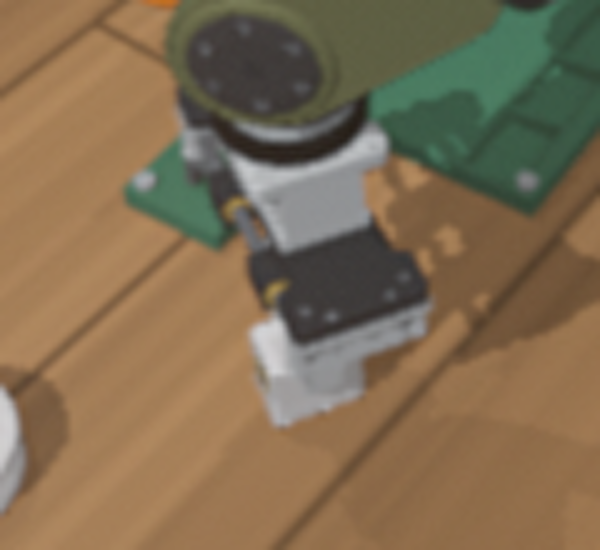

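Call:
servo_tool(
  moves=[
    [[0,0,0,0,0,-0.08,1],[0,0,0,0,0,-0.15,1],[0,0,-0.08,-0.08,0.05,-0.15,1],[0,0,-0.16,-0.15,0.1,-0.15,1],[0,0,-0.23,-0.22,0.14,-0.15,1],[0,0,-0.3,-0.28,0.18,-0.15,1],[0,0,-0.373,-0.32,0.2,-0.15,1],[0,0,-0.373,-0.345,0.217,-0.15,1],[0,0,-0.373,-0.345,0.217,-0.15,1],[0,0,-0.373,-0.345,0.217,-0.15,1]],
  ],
)

```text
time_s: 16.58
ee_pos: [0.4676, 0.0891, 0.0986]
eef_rot: [3.138, -0.002, 1.644]
force: [-0.1, 0.3, -1.7]
grip_width: 0.0338
```

```bash
python3 go.py  s -75 116 .04 1.5708
python3 - <<'E'
from h import *
s=cam("side",'s11f.png');crop(s,290,180,100,100,6,"s11.png")
s=cam("top",'t11f.png');crop(s,270,200,100,70,6,"t11.png")
E
```

```text
at [0.4676 0.0891 0.0986] shelf [-74.9 115.8] rpy [ 3.1381e+00 -2.4000e-03  1.6445e+00] q [0.11 0.26 1.84 0.   1.04 0.04] w 0.0338 t 16.58 F [-0.1  0.3 -1.7]
[0.0022, -0.0015, -0.0013, 0.0001, -0.0006, 0.1172]
```

View pics/s11.png

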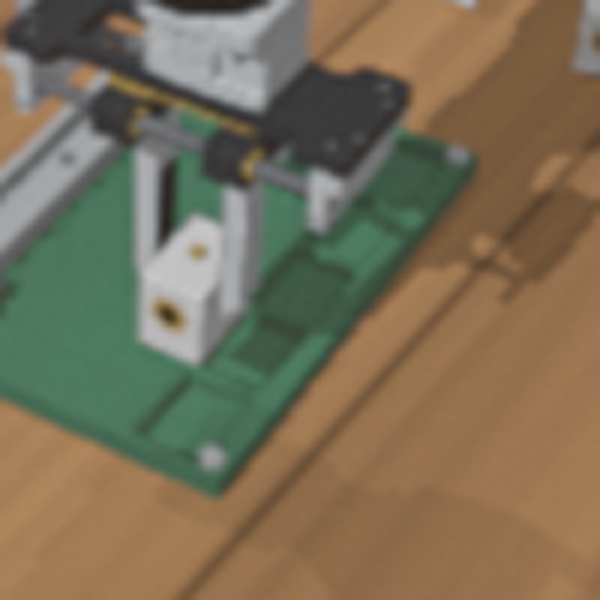

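View pics/t11f.png

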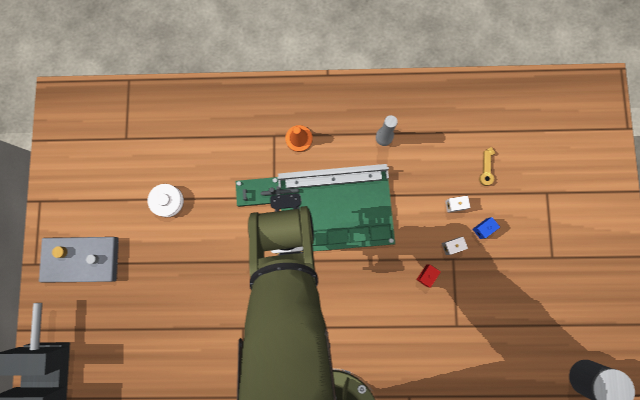

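```bash
cat > held.py <<'E'
from go import *
from ov import box
import sys
dz=float(sys.argv[1]); o=get_obs(); x,y,z=o["ee_pos"]; yaw=o["eef_rot"][2]
s=cam("side");ex=[]
for zt in (45-dz*1e3,-dz*1e3):
    P=np.array([(25,17,0),(25,-17,0),(-25,-17,0),(-25,17,0)])/1e3
    c,sn=np.cos(yaw),np.sin(yaw)
    ex.append(np.c_[x+c*P[:,0]-sn*P[:,1],y+sn*P[:,0]+c*P[:,1],np.full(4,z+zt/1e3)])
u=proj(s,ex[0]).mean(0).astype(int)
from ov import overlay
overlay(s,SH,int(u[0])-35,int(u[1])-30,75,75,8,sys.argv[2],ex)
E
python3 held.py .0238 h1.png
```

```text
(no output)
```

View pics/h1.png

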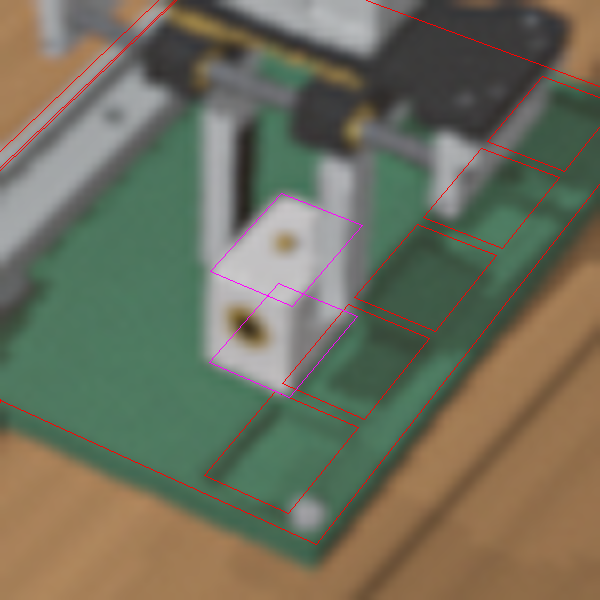

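Call:
servo_tool(
  moves=[
    [[0.002,-0.0015,-0.001,0,0,0.05,1],[0.002,-0.0015,-0.001,0,0,0.1,1],[0.002,-0.0015,-0.001,0,0,0.115,1],[0.002,-0.0015,-0.001,0,0,0.124,1],[0.002,-0.0015,-0.001,0,0,0.13,1],[0.002,-0.0015,-0.001,0,0,0.136,1],[0.002,-0.0015,-0.001,0,0,0.14,1],[0.002,-0.0015,-0.001,0,0,0.142,1],[0.002,-0.0015,-0.001,0,0,0.143,1],[0.002,-0.0015,-0.001,0,0,0.143,1]],
  ],
)

```text
time_s: 17.57
ee_pos: [0.4672, 0.091, 0.0276]
eef_rot: [-3.14, -0.0, 1.649]
force: [-5.9, 0.8, -0.1]
grip_width: 0.0336
```

```bash
python3 go.py  s -75 116 .0268 1.5708; python3 held.py .0238 h2.png
```

```text
at [0.4672 0.091  0.0276] shelf [-75.2 117.7] rpy [-3.1403e+00 -2.0000e-04  1.6490e+00] q [0.12 0.38 1.89 0.   0.88 0.04] w 0.0336 t 17.57 F [-5.9  0.8 -0.1]
[-0.0008, -0.0001, 0.0016, -0.0035, 0.0004, 0.0016]
```

View pics/h2.png

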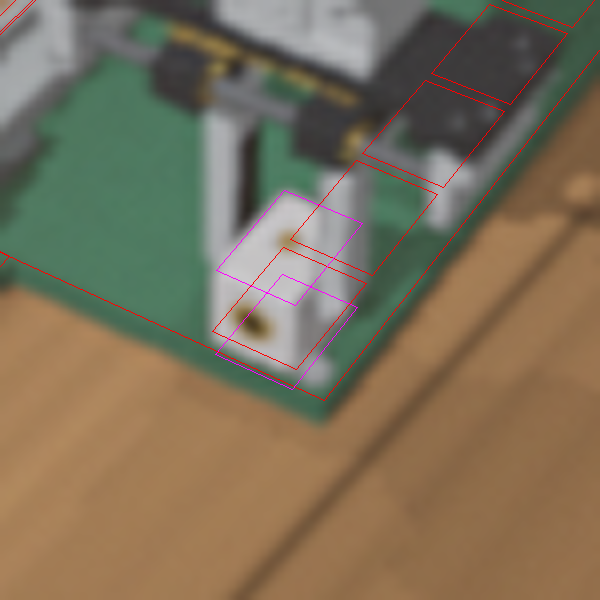

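Call:
servo_tool(
  moves=[
    [[0,0,0,0,0,0,0.4],[0,0,0,0,0,0,0.4],[0,0,0,0,0,0,0.4],[0,0,0,0,0,0,0.4],[0,0,0,0,0,-0.06,0.4],[0,0,0,0,0,-0.12,0.4],[0,0,0,0,0,-0.18,0.4],[0,0,0,0,0,-0.22,0.4],[0,0,0,0,0,-0.22,0.4]],
  ],
)

```text
time_s: 18.37
ee_pos: [0.4693, 0.0913, 0.1419]
eef_rot: [3.136, -0.0, 1.649]
force: [0.3, 0.6, 0.4]
grip_width: 0.0563
```

```bash
python3 go.py  w .443 -.333 .13 1.831
python3 - <<'E'
from h import *
s=cam("side");crop(s,290,180,100,100,6,"s12.png")
s=cam("top",'t12f.png');crop(s,410,140,110,150,4,"t12b.png")
E
```

```text
at [0.4693 0.0913 0.1419] shelf [-73.1 117.8] rpy [ 3.1357e+00 -5.0000e-04  1.6490e+00] q [0.12 0.2  1.8  0.   1.13 0.04] w 0.0563 t 18.37 F [0.3 0.6 0.4]
[0.0038, 0.0, -0.1158, -0.8419, -0.1188, 0.0228]
```

View pics/s12.png

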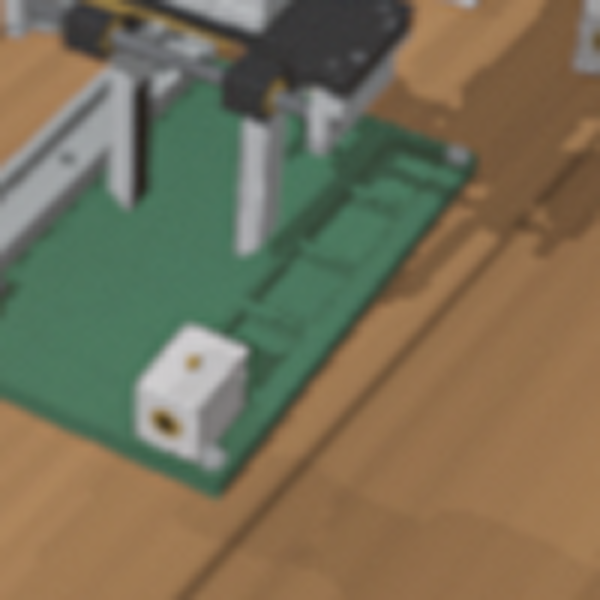

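View pics/t12b.png

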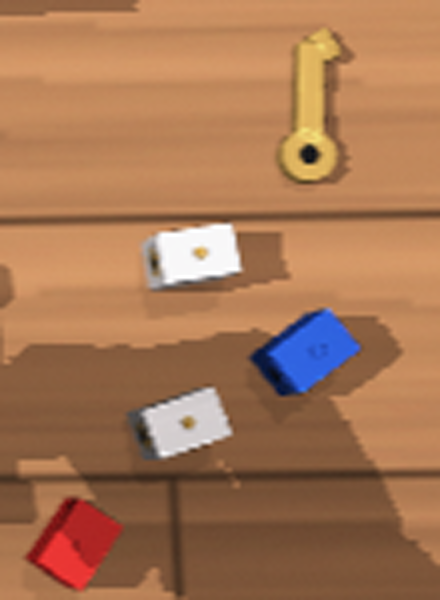

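Call:
servo_tool(
  moves=[
    [[0.0038,0,-0.03,-0.842,-0.119,0.023,0.4],[0.0038,0,-0.06,-0.842,-0.119,0.023,0.4],[0.0038,0,-0.09,-0.842,-0.119,0.023,0.4],[0.0038,0,-0.116,-0.842,-0.119,0.023,0.4],[0.0038,0,-0.116,-0.842,-0.119,0.023,0.4],[0.0038,0,-0.116,-0.842,-0.119,0.023,0.4],[0.0038,0,-0.116,-0.842,-0.119,0.023,0.4],[0.0038,0,-0.116,-0.842,-0.119,0.023,0.4],[0.0038,0,-0.116,-0.842,-0.119,0.023,0.4],[0.0038,0,-0.116,-0.842,-0.119,0.023,0.4],[0.0038,0,-0.116,-0.842,-0.119,0.023,0.4],[0.0038,0,-0.116,-0.842,-0.119,0.023,0.4]],
  ],
)

```text
time_s: 19.47
ee_pos: [0.4401, -0.3351, 0.1245]
eef_rot: [-3.135, -0.003, 1.828]
force: [-0.1, 0.3, 0.2]
grip_width: 0.0561
```

```bash
python3 go.py  w .443 -.333 .022 1.831
python3 - <<'E'
from h import *
s=cam("side",'s13f.png');crop(s,330,130,110,100,6,"s13.png")
s=cam("top");crop(s,225,155,180,110,4.4,"t13.png")
E
```

```text
at [ 0.4401 -0.3351  0.1245] shelf [-134.5 -305.1] rpy [-3.1345e+00 -2.7000e-03  1.8279e+00] q [-0.71  0.39  1.6  -0.    1.16 -0.97] w 0.0561 t 19.47 F [-0.1  0.3  0.2]
[-0.0045, -0.0017, -0.0019, 0.002, 0.0082, 0.2049]
```

View pics/s13.png

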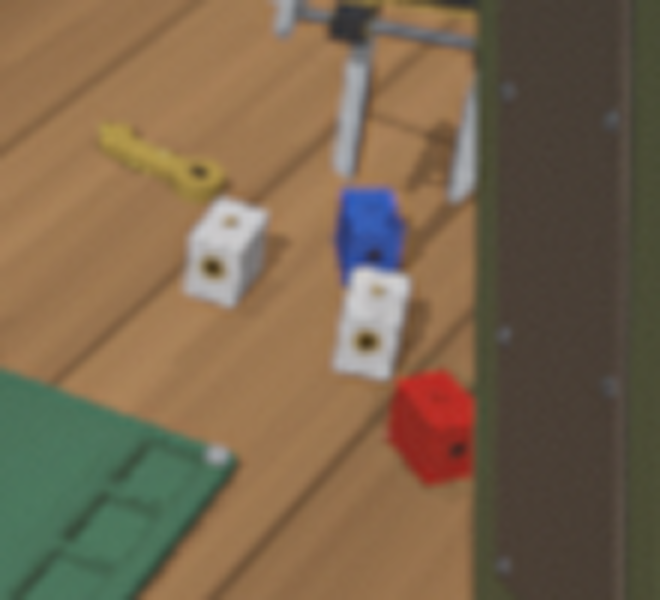

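View pics/t13.png

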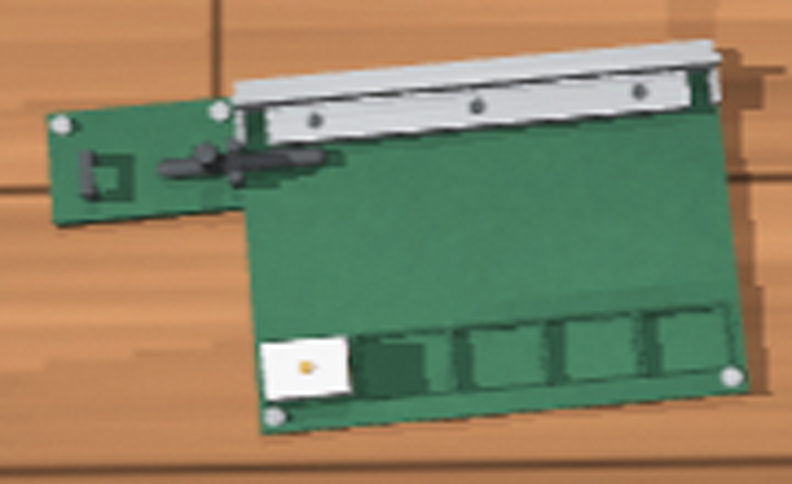

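Call:
servo_tool(
  moves=[
    [[-0.0045,-0.0017,-0.002,0.002,0.008,0.04,0.4],[-0.0045,-0.0017,-0.002,0.002,0.008,0.1,0.4],[-0.0045,-0.0017,-0.002,0.002,0.008,0.16,0.4],[-0.0045,-0.0017,-0.002,0.002,0.008,0.19,0.4],[-0.0045,-0.0017,-0.002,0.002,0.008,0.204,0.4],[-0.0045,-0.0017,-0.002,0.002,0.008,0.204,0.4],[-0.0045,-0.0017,-0.002,0.002,0.008,0.204,1],[-0.0045,-0.0017,-0.002,0.002,0.008,0.204,1],[-0.0045,-0.0017,-0.002,0.002,0.008,0.204,1],[-0.0045,-0.0017,-0.002,0.002,0.008,0.204,1],[-0.0045,-0.0017,-0.002,0.002,0.008,0.204,1],[-0.0045,-0.0017,-0.002,0.002,0.008,0.204,1]],
  ],
)

```text
time_s: 20.57
ee_pos: [0.444, -0.3305, 0.0242]
eef_rot: [3.14, 0.001, 1.834]
force: [-2.8, 1.9, 7.0]
grip_width: 0.0341
```

```bash
python3 go.py  s -75 0 .1 1.5708
```

```text
at [ 0.444  -0.3305  0.0242] shelf [-130.2 -300.8] rpy [3.1405e+00 1.1000e-03 1.8340e+00] q [-0.71  0.52  1.67  0.    0.95 -0.97] w 0.0341 t 20.57 F [-2.8  1.9  7. ]
[0.0008, 0.0006, 0.1194, 0.5704, 0.2208, -0.1519]
```

Call:
servo_tool(
  moves=[
    [[0,0,0,0,0,-0.08,1],[0,0,0,0,0,-0.15,1],[0,0,0.03,0.08,0.03,-0.15,1],[0,0,0.06,0.15,0.06,-0.15,1],[0,0,0.09,0.22,0.09,-0.15,1],[0,0,0.119,0.3,0.12,-0.15,1],[0,0,0.119,0.38,0.15,-0.15,1],[0,0,0.119,0.45,0.18,-0.15,1],[0,0,0.119,0.52,0.2,-0.15,1],[0,0,0.119,0.57,0.221,-0.15,1],[0,0,0.119,0.57,0.221,-0.15,1],[0,0,0.119,0.57,0.221,-0.15,1]],
  ],
)

```text
time_s: 21.57
ee_pos: [0.4765, -0.0255, 0.0993]
eef_rot: [3.14, 0.001, 1.65]
force: [-0.5, -1.2, -1.5]
grip_width: 0.0339
```

```bash
python3 go.py  s -75 0 .0272 1.5708; python3 held.py .0242 h3.png
```

```text
at [ 0.4765 -0.0255  0.0993] shelf [-74.7   0.9] rpy [3.1398e+00 9.0000e-04 1.6496e+00] q [-0.13  0.26  1.84 -0.    1.04 -0.21] w 0.0339 t 21.57 F [-0.5 -1.2 -1.5]
[0.0011, 0.0006, 0.002, -0.0016, -0.0008, 0.1443]
```

View pics/h3.png

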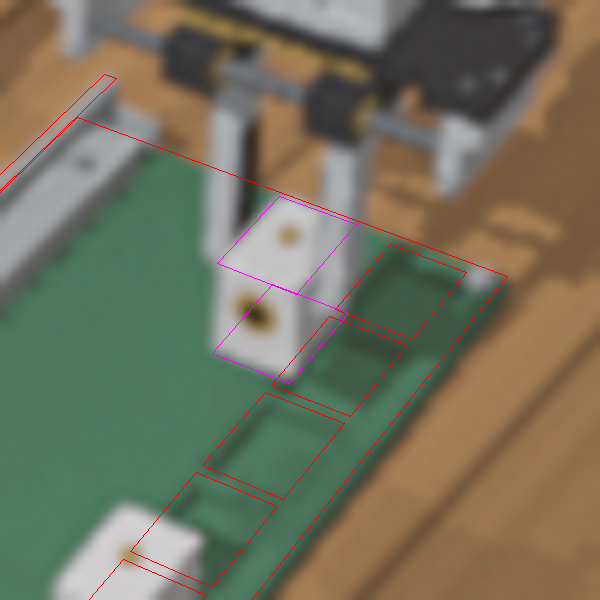

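Call:
servo_tool(
  moves=[
    [[0.001,0.0006,0.002,-0.0016,-0.0008,0.05,1],[0.001,0.0006,0.002,-0.0016,-0.0008,0.1,1],[0.001,0.0006,0.002,-0.0016,-0.0008,0.115,1],[0.001,0.0006,0.002,-0.0016,-0.0008,0.124,1],[0.001,0.0006,0.002,-0.0016,-0.0008,0.13,1],[0.001,0.0006,0.002,-0.0016,-0.0008,0.136,1],[0.001,0.0006,0.002,-0.0016,-0.0008,0.14,1],[0.001,0.0006,0.002,-0.0016,-0.0008,0.143,1],[0.001,0.0006,0.002,-0.0016,-0.0008,0.144,1],[0.001,0.0006,0.002,-0.0016,-0.0008,0.144,1]],
  ],
)

```text
time_s: 22.45
ee_pos: [0.4757, -0.0274, 0.0289]
eef_rot: [-3.14, -0.001, 1.644]
force: [-12.2, 8.4, 18.8]
grip_width: 0.0338
```

```bash
python3 go.py  s -75 0 .0272 1.5708
```

```text
at [ 0.4757 -0.0274  0.0289] shelf [-75.6  -0.9] rpy [-3.1401e+00 -1.2000e-03  1.6437e+00] q [-0.13  0.38  1.88  0.    0.88 -0.21] w 0.0338 t 22.45 F [-12.2   8.4  18.8]
[-0.0009, -0.0008, -0.0018, 0.0019, 0.0013, 0.0033]
```

Call:
servo_tool(
  moves=[
    [[0,0,0,0.003,-0.0015,0.0,1],[0,0,0,0.003,-0.0015,0.002,1],[0,0,0,0.003,-0.0015,0.003,1],[0,0,0,0.003,-0.0015,0.003,1]],
  ],
)

```text
time_s: 22.78
ee_pos: [0.4754, -0.0264, 0.0285]
eef_rot: [-3.141, -0.001, 1.643]
force: [-6.4, 2.8, 14.5]
grip_width: 0.0336
```

```bash
python3 go.py  s -75 0 .0272 1.5708
```

```text
at [ 0.4754 -0.0264  0.0285] shelf [-75.9   0.1] rpy [-3.1411e+00 -1.1000e-03  1.6430e+00] q [-0.13  0.38  1.88  0.    0.88 -0.21] w 0.0336 t 22.78 F [-6.4  2.8 14.5]
[-0.0003, -0.0007, -0.0022, -0.0002, 0.0019, 0.0026]
```

Call:
servo_tool(
  moves=[
    [[0,0,0,0,0,0,0.4],[0,0,0,0,0,0,0.4],[0,0,0,0,0,0,0.4],[0,0,0,0,0,0,0.4],[0,0,0,0,0,-0.06,0.4],[0,0,0,0,0,-0.12,0.4],[0,0,0,0,0,-0.18,0.4],[0,0,0,0,0,-0.22,0.4],[0,0,0,0,0,-0.22,0.4]],
  ],
)

```text
time_s: 23.53
ee_pos: [0.4772, -0.0268, 0.1425]
eef_rot: [3.136, 0.0, 1.643]
force: [0.5, -0.9, 0.6]
grip_width: 0.0566
```

```bash
python3 go.py  w .554 -.3475 .11 1.706
cat > seat.py <<'E'
from go import *
from ov import overlay
import sys
def seat(cm,name,pk,x,y,w,h,s):
    c=cam(cm);ex=[]
    for yc in pk:
        for z in(.048,.015): ex.append(np.array([(*sh(-75+a,yc+b),z) for a,b in((17,25),(-17,25),(-17,-25),(17,-25))]))
    overlay(c,SH,x,y,w,h,s,name,ex)
seat("side",sys.argv[1]+"s.png",[float(v) for v in sys.argv[2:]],305,190,70,75,8)
seat("top",sys.argv[1]+"t.png",[float(v) for v in sys.argv[2:]],275,215,125,45,6.4)
E
python3 seat.py e1 116 0
```

```text
at [ 0.4772 -0.0268  0.1425] shelf [-74.1  -0.5] rpy [3.1358e+00 2.0000e-04 1.6430e+00] q [-0.13  0.2   1.8   0.    1.14 -0.21] w 0.0566 t 23.53 F [ 0.5 -0.9  0.6]
[0.0037, 0.0003, -0.0401, -0.6508, 0.1066, 0.0658]
```

View pics/e1s.png

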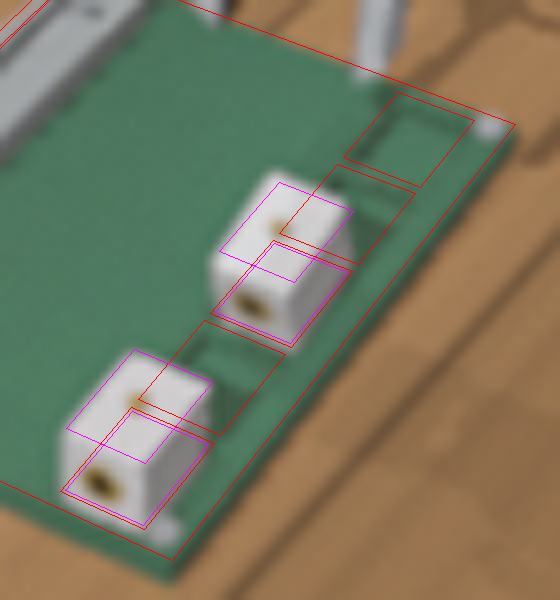

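View pics/e1t.png

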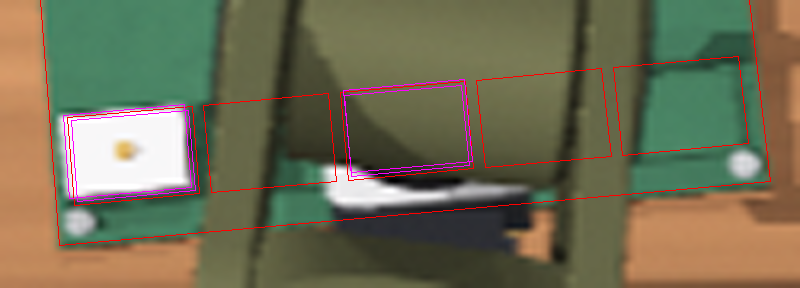

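Run:
```python
from h import *
s=cam("side");crop(s,312,195,45,70,11,"s14.png")
```

```text
(no output)
```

View pics/s14.png

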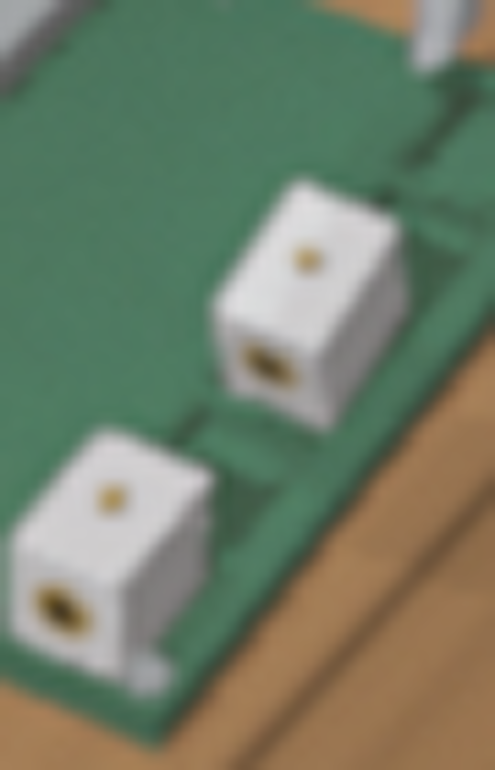

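Call:
servo_tool(
  moves=[
    [[0,0,0,-0.2,0,0,1],[0,0,0,-0.3,0,0,1],[0,0,0,-0.35,0,0,1],[0,0,0,-0.35,0,0,1],[0,0,0,-0.35,0,0,1],[0,0,0,-0.35,0,0,1],[0,0,0,-0.35,0,0,1]],
  ],
)

```text
time_s: 24.27
ee_pos: [0.4872, -0.2005, 0.1363]
eef_rot: [-3.138, -0.003, 1.642]
force: [-0.1, 0.5, -0.1]
grip_width: 0.0132
```

```bash
python3 seat.py e2 116 0;python3 go.py s -75 -16 .09 1.5708 s -75 -16 .05 1.5708
```

```text
at [ 0.4876 -0.1996  0.137 ] shelf [ -76.9 -173.6] rpy [-3.1393e+00 -2.0000e-03  1.6441e+00] q [-0.46  0.32  1.66  0.    1.16 -0.53] w 0.0053 t 24.37 F [-0.2  0.2 -0.2]
[-0.0014, -0.0013, -0.0015, 0.315, 0.0033, 0.0946]
[-0.0014, -0.0013, -0.0015, 0.3148, 0.0034, 0.1746]
```

View pics/e2t.png

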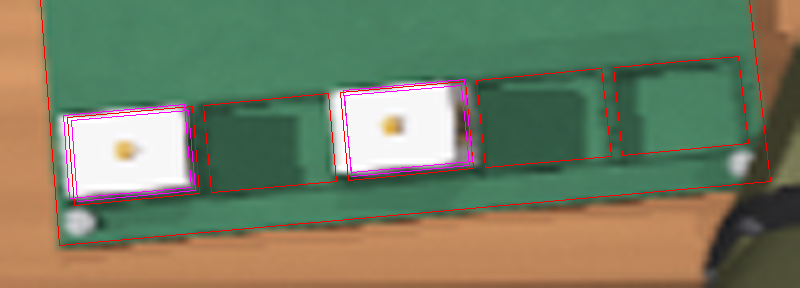

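Call:
servo_tool(
  moves=[
    [[-0.001,-0.001,-0.001,0.1,0.003,0.04,1],[-0.001,-0.001,-0.001,0.2,0.003,0.08,1],[-0.001,-0.001,-0.001,0.28,0.003,0.1,1],[-0.001,-0.001,-0.001,0.315,0.003,0.12,1],[-0.001,-0.001,-0.001,0.315,0.003,0.14,1],[-0.001,-0.001,-0.001,0.315,0.003,0.152,1],[-0.001,-0.001,-0.001,0.315,0.003,0.158,1],[-0.001,-0.001,-0.001,0.315,0.003,0.162,1],[-0.001,-0.001,-0.001,0.315,0.003,0.165,1]],
  ],
)

```text
time_s: 25.12
ee_pos: [0.4792, -0.0421, 0.058]
eef_rot: [3.137, -0.001, 1.645]
force: [-11.0, 10.9, 51.0]
grip_width: 0.0004
```

```bash
python3 go.py s -75 -16 .05 1.5708;python3 seat.py e3 116 0
```

```text
at [ 0.4792 -0.0421  0.058 ] shelf [-73.3 -15.9] rpy [ 3.1374e+00 -7.0000e-04  1.6453e+00] q [-0.16  0.33  1.86  0.    0.95 -0.24] w 0.0004 t 25.12 F [-11.   10.9  51. ]
[0.0027, -0.0005, -0.0007, -0.0002, -0.0035, 0.016]
```

View pics/e3s.png

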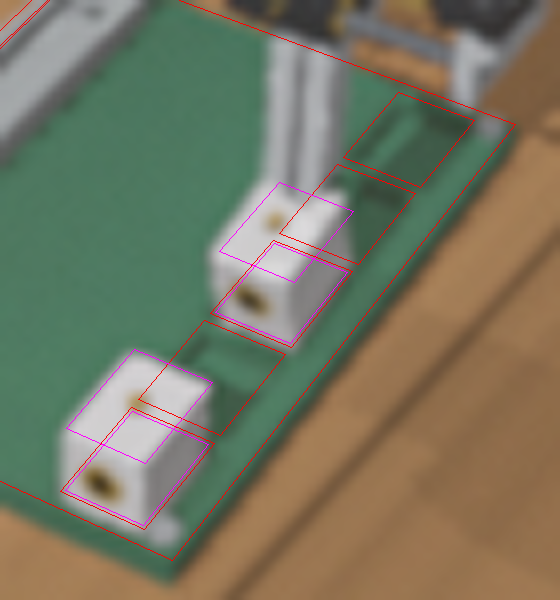

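Call:
servo_tool(
  moves=[
    [[0,0,0,0,0,-0.02,1],[0,0,0,0,0,-0.08,1],[0,0,0,0,0,-0.12,0.4],[0,0,0,0.033,-0.002,-0.12,0.4],[0,0,0,0.033,-0.002,-0.12,0.4],[0,0,0,0.033,-0.002,-0.12,0.4],[0,0,0,0.033,-0.002,-0.12,0.4],[0,0,0,0.033,-0.002,-0.12,0.4],[0,0,0,0.033,-0.002,-0.12,0.4],[0,0,0,0.033,-0.002,-0.12,0.4],[0,0,0,0.033,-0.002,-0.12,0.4]],
  ],
)

```text
time_s: 26.13
ee_pos: [0.4768, -0.0262, 0.1181]
eef_rot: [3.137, -0.001, 1.645]
force: [0.4, -0.3, 0.3]
grip_width: 0.0555
```

```bash
python3 go.py s -75 1 .03 1.5708;python3 seat.py e4 116 0
```

```text
at [ 0.4768 -0.0262  0.1181] shelf [-74.5   0.1] rpy [ 3.1372e+00 -5.0000e-04  1.6449e+00] q [-0.13  0.23  1.82  0.    1.08 -0.21] w 0.0555 t 26.13 F [ 0.4 -0.3  0.3]
[0.0028, -0.0003, -0.001, 0.0016, -0.0019, 0.1761]
```

View pics/e4s.png

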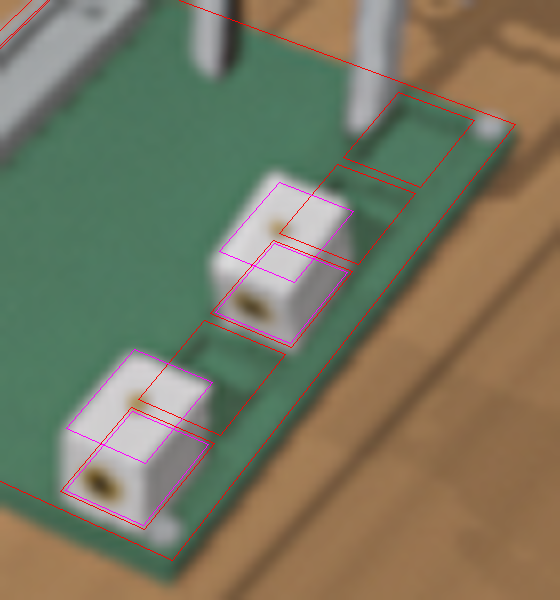

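Call:
servo_tool(
  moves=[
    [[0.0028,0,-0.001,0.0016,-0.001,0.06,0.4],[0.0028,0,-0.001,0.0016,-0.001,0.12,0.4],[0.0028,0,-0.001,0.0016,-0.001,0.16,0.4],[0.0028,0,-0.001,0.0016,-0.001,0.174,0.4],[0.0028,0,-0.001,0.0016,-0.001,0.174,0.4],[0.0028,0,-0.001,0.0016,-0.001,0.174,1],[0.0028,0,-0.001,0.0016,-0.001,0.174,1],[0.0028,0,-0.001,0.0016,-0.001,0.174,1],[0.0028,0,-0.001,0.0016,-0.001,0.174,1],[0.0028,0,-0.001,0.0016,-0.001,0.174,1],[0.0028,0,-0.001,0.0016,-0.001,0.174,1],[0.0028,0,-0.001,0.0016,-0.001,0.174,1]],
  ],
)

```text
time_s: 27.23
ee_pos: [0.4758, -0.0254, 0.032]
eef_rot: [-3.14, -0.0, 1.647]
force: [-11.4, -2.6, 13.5]
grip_width: 0.0337
```

```bash
python3 go.py s -75 1 .03 1.5708 s -12 1 .07 1.5708 s -12 1 .042 1.5708
```

```text
at [ 0.4758 -0.0254  0.032 ] shelf [-75.5   1.1] rpy [-3.1397e+00 -5.0000e-04  1.6468e+00] q [-0.13  0.37  1.88  0.    0.89 -0.21] w 0.0337 t 27.23 F [-11.4  -2.6  13.5]
[-0.0012, -0.0003, 0.0002, -0.0001, 0.0009, 0.004]
[-0.0012, -0.0003, 0.0002, -0.0001, 0.1268, -0.0762]
[-0.0012, -0.0003, 0.0002, -0.0001, 0.1269, -0.0202]
```

Call:
servo_tool(
  moves=[
    [[0,0,0,0,0,-0.03,1],[0,0,0,0,0,-0.06,1],[0,0,0,0,0,-0.08,1],[0,0,0,0,0.06,-0.08,1],[0,0,0,0,0.127,-0.08,1],[0,0,0,0,0.127,-0.08,1],[0,0,0,0,0.127,-0.05,1],[0,0,0,0,0.127,-0.03,1],[0,0,0,0,0.127,-0.022,1],[0,0,0,0,0.127,-0.022,1]],
  ],
)

```text
time_s: 28.07
ee_pos: [0.5388, -0.0209, 0.043]
eef_rot: [-3.139, -0.0, 1.647]
force: [-0.8, -2.7, 1.2]
grip_width: 0.0338
```

```bash
sed -i 's/^SH=.*/SH=[.5502,-.0196,.0757]/' go.py; python3 go.py s -12 1 .042 1.5708
python3 - <<'E'
from h import *
s=cam("side");crop(s,305,190,70,75,8,"s15.png")
E
```

```text
at [ 0.5388 -0.0209  0.043 ] shelf [-11.5  -0.5] rpy [-3.1392 -0.      1.6467] q [-0.11  0.47  1.7  -0.    0.97 -0.18] w 0.0338 t 28.07 F [-0.8 -2.7  1.2]
[-0.0015, -0.0, 0.0001, 0.0029, -0.0011, 0.002]
```

View pics/s15.png

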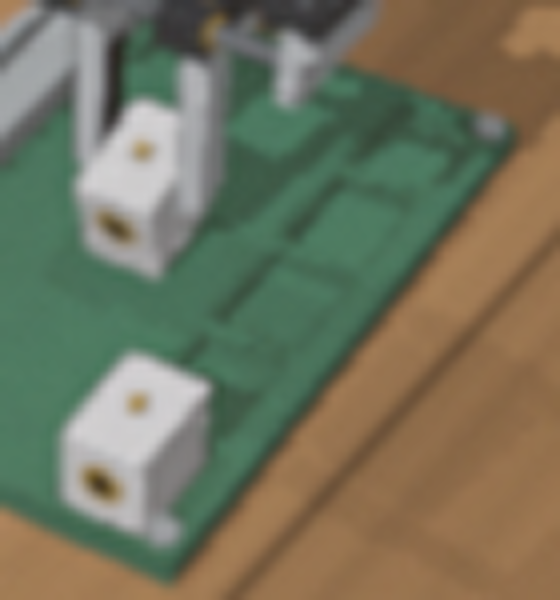

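Call:
servo_tool(
  moves=[
    [[0,0,0,0,0,0,0.4],[0,0,0,0,0,0,0.4],[0,0,0,0,0,0,0.4],[0,0,0,0,0,0,0.4],[0,0,0,0,0,0,0.4],[0,0,0,0,0,-0.06,0.4],[0,0,0,0,0,-0.12,0.4],[0,0,0,-0.1,0,-0.18,0.4],[0,0,0,-0.2,0,-0.18,0.4],[0,0,0,-0.3,0,-0.18,0.4],[0,0,0,-0.36,0,-0.18,0.4],[0,0,0,-0.36,0,-0.18,0.4]],
  ],
)

```text
time_s: 29.12
ee_pos: [0.5524, -0.2044, 0.1334]
eef_rot: [-3.14, 0.001, 1.644]
force: [-0.6, 0.0, 0.3]
grip_width: 0.0565
```

```bash
python3 go.py s -12 1 .042 1.5708
python3 - <<'E'
from h import *
s=cam("side");crop(s,290,180,90,80,8,"s16.png")
s=cam("top");crop(s,275,180,130,80,6,"t16.png")
E
```

```text
at [ 0.5524 -0.2044  0.1334] shelf [ -11.8 -184.4] rpy [-3.1401e+00  7.0000e-04  1.6444e+00] q [-0.42  0.45  1.49 -0.    1.2  -0.49] w 0.0565 t 29.12 F [-0.6  0.   0.3]
[-0.001, 0.0005, -0.0013, 0.371, -0.001, 0.1825]
```

View pics/s16.png

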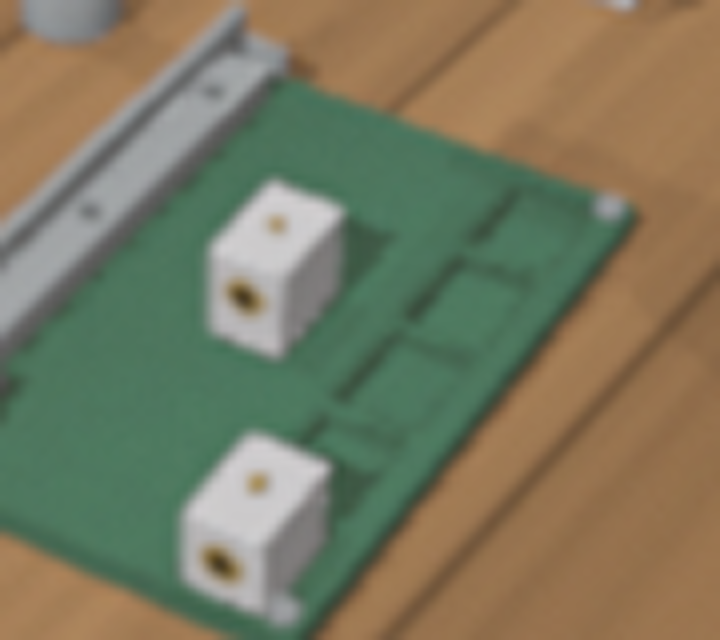

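View pics/t16.png

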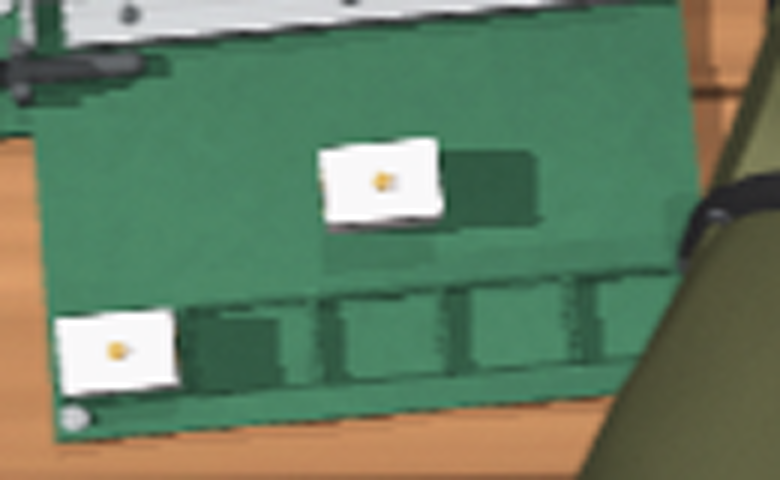

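```bash
cat > nip.py <<'E'
from go import *
def m(cm,u,v,sc,ox,oy,z):
    c=cam(cm);p=ray(c,[(u+.5)/sc-.5+ox,(v+.5)/sc-.5+oy],z);print(cm,p.round(4),toshelf(p).round(1));return p
E
python3 - <<'E'
from nip import *
m("top",384,181,6,275,180,.062);m("side",277,224,8,290,180,.062)
m("top",118,351,6,275,180,.050);m("side",258,484,8,290,180,.050)
E
```

```text
top [ 0.5393 -0.0282  0.062 ] [-11.5  -7.7]
side [ 0.5398 -0.0265  0.062 ] [-10.9  -6.1]
top [0.4677 0.0894 0.05  ] [-74.1 114.9]
side [0.4671 0.0909 0.05  ] [-74.5 116.5]
```

Call:
servo_tool(
  moves=[
    [[0,0,0,0.1,0,0,0.4],[0,0,0,0.2,0,0,0.4],[0,0,0,0.3,0,0,0.4],[0,0,0,0.354,0,0.04,0.4],[0,0,0,0.354,0,0.08,0.4],[0,0,0,0.354,0,0.08,0.4],[0,0,0,0.354,0,0.08,0.4],[0,0,0,0.354,0,0.08,0.4]],
  ],
)

```text
time_s: 30.08
ee_pos: [0.5395, -0.023, 0.0941]
eef_rot: [-3.14, -0.0, 1.648]
force: [0.2, -0.2, -0.2]
grip_width: 0.0567
```

```bash
python3 go.py w .5395 -.0274 .039 1.6465
```

```text
at [ 0.5395 -0.023   0.0941] shelf [-11.   -2.6] rpy [-3.1402e+00 -1.0000e-04  1.6482e+00] q [-0.11  0.4   1.67 -0.    1.08 -0.19] w 0.0567 t 30.08 F [ 0.2 -0.2 -0.2]
[-0.0009, -0.0001, 0.0011, -0.0088, -0.0004, 0.1102]
```

Call:
servo_tool(
  moves=[
    [[-0.001,0,0.001,-0.009,0,0.05,0.4],[-0.001,0,0.001,-0.009,0,0.09,0.4],[-0.001,0,0.001,-0.009,0,0.108,0.4],[-0.001,0,0.001,-0.009,0,0.108,0.4],[-0.001,0,0.001,-0.009,0,0.108,0.4]],
  ],
)

```text
time_s: 30.5
ee_pos: [0.5402, -0.0281, 0.041]
eef_rot: [3.141, 0.0, 1.646]
force: [-0.5, 0.3, 0.3]
grip_width: 0.0562
```

```bash
python3 go.py w .5395 -.0274 .039 1.6465
```

```text
at [ 0.5402 -0.0281  0.041 ] shelf [-10.6  -7.7] rpy [3.1408e+00 1.0000e-04 1.6458e+00] q [-0.12  0.47  1.7   0.    0.97 -0.19] w 0.0562 t 30.5 F [-0.5  0.3  0.3]
[0.0005, 0.0, -0.0005, 0.0015, -0.0013, 0.004]
```

Call:
servo_tool(
  moves=[
    [[0,0,0,0.001,-0.001,0.002,1],[0,0,0,0.001,-0.001,0.002,1],[0,0,0,0.001,-0.001,0.002,1],[0,0,0,0.001,-0.001,0.002,1],[0,0,0,0.001,-0.001,0.002,1],[0,0,0,0.001,-0.001,0.002,1],[0,0,0,0.001,-0.001,0.002,1]],
  ],
)

```text
time_s: 31.08
ee_pos: [0.5399, -0.0277, 0.0407]
eef_rot: [3.14, 0.0, 1.646]
force: [-2.9, -0.7, 6.6]
grip_width: 0.0339
```

```bash
python3 go.py s -75 0 .09 1.5708
```

```text
at [ 0.5399 -0.0277  0.0407] shelf [-10.9  -7.3] rpy [3.1401e+00 3.0000e-04 1.6459e+00] q [-0.12  0.47  1.7   0.    0.97 -0.19] w 0.0339 t 31.08 F [-2.9 -0.7  6.6]
[0.001, 0.0002, -0.0004, 0.0144, -0.1281, -0.0989]
```

Call:
servo_tool(
  moves=[
    [[0,0,0,0,0,-0.05,1],[0,0,0,0,0,-0.095,1],[0,0,0,0.014,-0.04,-0.095,1],[0,0,0,0.014,-0.08,-0.095,1],[0,0,0,0.014,-0.12,-0.095,1],[0,0,0,0.014,-0.128,-0.095,1],[0,0,0,0.014,-0.128,-0.095,1],[0,0,0,0.014,-0.128,-0.095,1]],
  ],
)

```text
time_s: 31.75
ee_pos: [0.4762, -0.0255, 0.0884]
eef_rot: [3.139, 0.0, 1.646]
force: [-0.4, -0.0, -1.6]
grip_width: 0.0338
```

```bash
python3 go.py s -75 0 .042 1.5708;python3 held.py .0257 h5.png
```

```text
at [ 0.4762 -0.0255  0.0884] shelf [-74.2  -0.3] rpy [3.1392e+00 4.0000e-04 1.6458e+00] q [-0.13  0.28  1.85  0.    1.01 -0.21] w 0.0338 t 31.75 F [-0.4 -0.  -1.6]
[0.0015, 0.0003, -0.0005, 0.0007, -0.0018, 0.0927]
```

View pics/h5.png

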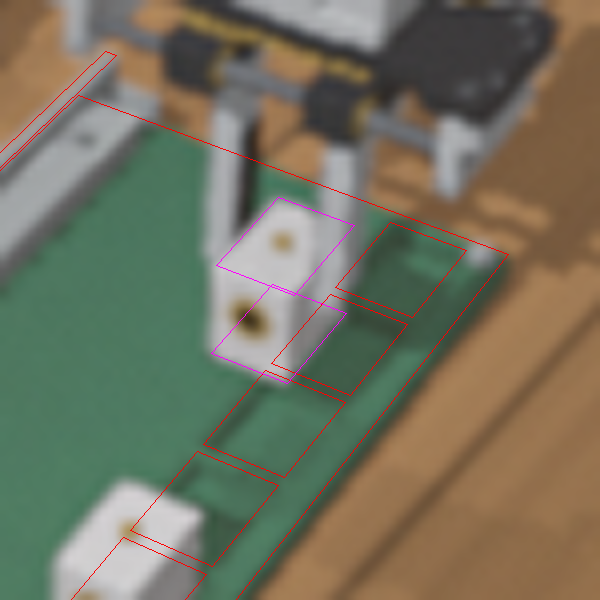

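Aligned this time (brass nipple in the middle). Lower in stages: first to just above the mouth, then correct.

Call:
servo_tool(
  moves=[
    [[0.0015,0,0,0.0007,-0.0018,0.04,1],[0.0015,0,0,0.0007,-0.0018,0.08,1],[0.0015,0,0,0.0007,-0.0018,0.088,1],[0.0015,0,0,0.0007,-0.0018,0.088,1],[0.0015,0,0,0.0007,-0.0018,0.088,1]],
  ],
)

```text
time_s: 32.22
ee_pos: [0.4761, -0.0252, 0.0447]
eef_rot: [-3.142, 0.0, 1.646]
force: [0.3, -0.1, -1.6]
grip_width: 0.0343
```

```bash
python3 go.py s -75 0 .0287 1.5708
```

```text
at [ 0.4761 -0.0252  0.0447] shelf [-74.3  -0. ] rpy [-3.1416e+00  4.0000e-04  1.6459e+00] q [-0.13  0.35  1.88 -0.    0.92 -0.2 ] w 0.0343 t 32.22 F [ 0.3 -0.1 -1.6]
[-0.0, 0.0002, -0.0004, 0.0001, -0.0015, 0.032]
```

Call:
servo_tool(
  moves=[
    [[0,0,0,0,-0.0015,0.006,1],[0,0,0,0,-0.0015,0.012,1],[0,0,0,0,-0.0015,0.018,1],[0,0,0,0,-0.0015,0.024,1],[0,0,0,0,-0.0015,0.029,1],[0,0,0,0,-0.0015,0.031,1],[0,0,0,0,-0.0015,0.031,1]],
  ],
)

```text
time_s: 32.8
ee_pos: [0.4723, -0.0258, 0.031]
eef_rot: [-3.134, 0.0, 1.646]
force: [-39.4, -4.2, 50.5]
grip_width: 0.0367
```

```bash
python3 go.py s -75 0 .0287 1.5708
```

```text
at [ 0.4723 -0.0258  0.031 ] shelf [-78.1  -0.2] rpy [-3.1340e+00  5.0000e-04  1.6464e+00] q [-0.13  0.37  1.89 -0.    0.89 -0.2 ] w 0.0367 t 32.8 F [-39.4  -4.2  50.5]
[-0.0048, 0.0003, -0.0001, 0.0005, 0.0062, 0.0046]
```

Call:
servo_tool(
  moves=[
    [[0,0,0,0,0.004,-0.03,1],[0,0,0,0,0.006,-0.06,1],[0,0,0,0,0.006,-0.06,1],[0,0,0,0,0.006,-0.06,1]],
  ],
)

```text
time_s: 33.13
ee_pos: [0.4761, -0.0255, 0.0614]
eef_rot: [-3.136, 0.001, 1.646]
force: [0.2, 0.2, -1.4]
grip_width: 0.0367
```

```bash
python3 go.py s -75 0 .0287 1.5708;python3 held.py .0257 h6.png
```

```text
at [ 0.4761 -0.0255  0.0614] shelf [-74.4  -0.3] rpy [-3.1360e+00  8.0000e-04  1.6464e+00] q [-0.13  0.32  1.86 -0.    0.96 -0.2 ] w 0.0367 t 33.13 F [ 0.2  0.2 -1.4]
[-0.0036, 0.0005, -0.0, 0.0007, -0.0009, 0.0655]
```

View pics/h6.png

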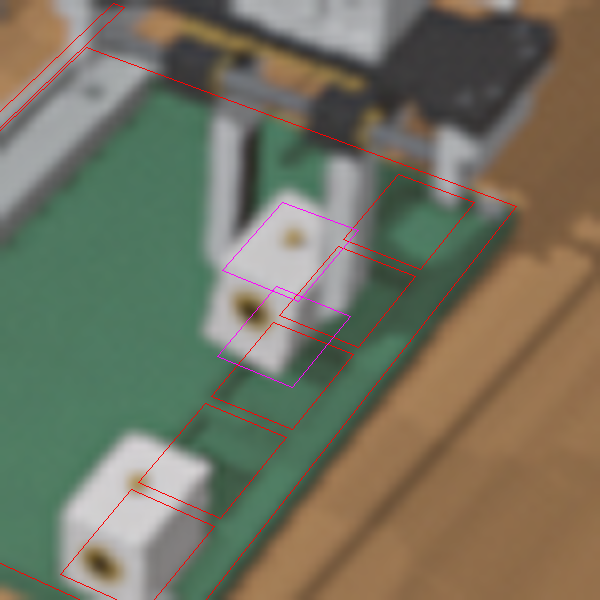

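```bash
cat > rect.py <<'E'
from go import *
import sys
def rect(img,c,name,x0,x1,y0,y1,s,z=.015):
    # output: u along -y (right = -y), v down = -x
    W_=int((y1-y0)*s);H=int((x1-x0)*s)
    u,v=np.meshgrid(np.arange(W_),np.arange(H));Y=y1-(u+.5)/s;X=x1-(v+.5)/s
    wx,wy=sh(X.ravel(),Y.ravel());P=proj(c,np.c_[wx,wy,np.full(wx.size,z)]).astype(np.float32).reshape(H,W_,2)
    o=cv2.remap(img,P[...,0],P[...,1],cv2.INTER_CUBIC)
    for k in range(5):
        yc=-116+58*k
        for hx,hy,col in((18.5,26.5,(0,0,255)),):
            a=(int((y1-yc-hy)*s),int((x1+75-hx)*s));b=(int((y1-yc+hy)*s),int((x1+75+hx)*s));cv2.rectangle(o,a,b,col,1)
    a=(int((y1-150)*s),int((x1-110)*s));b=(int((y1+150)*s),int((x1+110)*s));cv2.rectangle(o,a,b,(0,255,255),1)
    cv2.imwrite("pics/"+name,o)
c=cam("top");rect(cv2.imread("pics/t7f.png"),c,"r1.png",-120,-40,-155,155,2.5)
c=cam("side");rect(cv2.imread("pics/s13f.png"),c,"r2.png",-120,-40,-155,155,2.5)
E
python3 rect.py; python3 -c "
import cv2,numpy as np
a=cv2.imread('pics/r1.png');b=cv2.imread('pics/r2.png');cv2.imwrite('pics/r12.png',np.vstack([a,b]))"
```

```text
(no output)
```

View pics/r12.png

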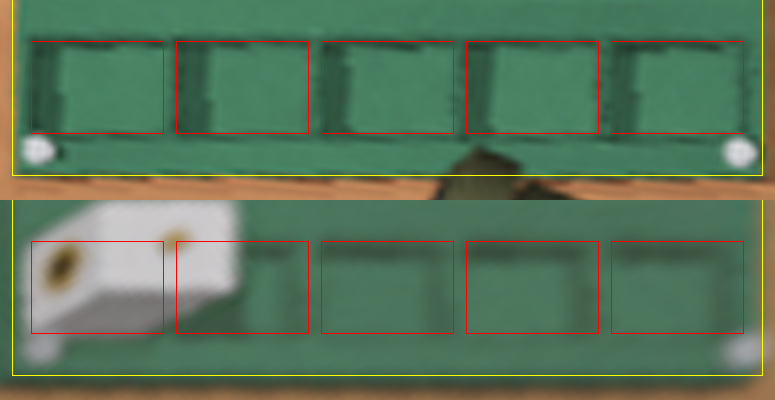

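```bash
python3 go.py s -12 0 .08 1.5708 s -12 0 .045 1.5708
```

```text
at [ 0.4751 -0.0254  0.0601] shelf [-75.3  -0.1] rpy [-3.1328e+00  2.0000e-04  1.6464e+00] q [-0.13  0.33  1.86 -0.    0.96 -0.2 ] w 0.0366 t 33.28 F [-0.   0.3 -2.9]
[-0.0056, 0.0001, -0.0001, 0.0003, 0.1263, -0.0409]
[-0.0056, 0.0001, -0.0001, 0.0003, 0.1269, 0.0291]
```

Call:
servo_tool(
  moves=[
    [[-0.005,0,0,0,0,-0.04,1],[-0.005,0,0,0,0.06,-0.04,1],[-0.005,0,0,0,0.12,-0.04,1],[-0.005,0,0,0,0.127,-0.04,1],[-0.005,0,0,0,0.127,0,1],[-0.005,0,0,0,0.127,0.02,1],[-0.005,0,0,0,0.127,0.03,1],[-0.005,0,0,0,0.127,0.033,1],[-0.005,0,0,0,0.127,0.033,1]],
  ],
)

```text
time_s: 34.03
ee_pos: [0.5379, -0.0207, 0.0428]
eef_rot: [-3.14, 0.0, 1.646]
force: [-0.4, -0.4, -1.6]
grip_width: 0.0368
```

```bash
python3 go.py s -12 0 .041 1.5708
```

```text
at [ 0.5379 -0.0207  0.0428] shelf [-12.3  -0.2] rpy [-3.1398e+00  1.0000e-04  1.6464e+00] q [-0.11  0.47  1.7  -0.    0.97 -0.18] w 0.0368 t 34.03 F [-0.4 -0.4 -1.6]
[-0.0011, 0.0, -0.0001, 0.0003, 0.0006, 0.0036]
```

Call:
servo_tool(
  moves=[
    [[0,0,0,0,0,0.002,1],[0,0,0,0,0,0.004,1],[0,0,0,0,0,0.005,1],[0,0,0,0,0,0.004,0.4],[0,0,0,0,0,0.003,0.4],[0,0,0,0,0,0.003,0.4],[0,0,0,0,0,0.003,0.4],[0,0,0,0,0,0.003,0.4],[0,0,0,0,0,-0.06,0.4],[0,0,0,0,0,-0.12,0.4],[0,0,0,0,0,-0.12,0.4],[0,0,0,0,0,-0.12,0.4]],
  ],
)

```text
time_s: 35.03
ee_pos: [0.5388, -0.0207, 0.1042]
eef_rot: [3.14, 0.001, 1.646]
force: [0.8, 0.0, -0.7]
grip_width: 0.0561
```

```bash
python3 go.py s -12 0 .041 1.5708
python3 - <<'E'
from h import *
s=cam("side");crop(s,290,180,90,80,8,"s17.png")
E
```

```text
at [ 0.5388 -0.0207  0.1042] shelf [-11.5  -0.3] rpy [3.1403e+00 6.0000e-04 1.6464e+00] q [-0.11  0.38  1.66 -0.    1.1  -0.18] w 0.0561 t 35.03 F [ 0.8  0.  -0.7]
[0.0008, 0.0004, -0.0001, 0.0006, -0.0012, 0.1264]
```

View pics/s17.png

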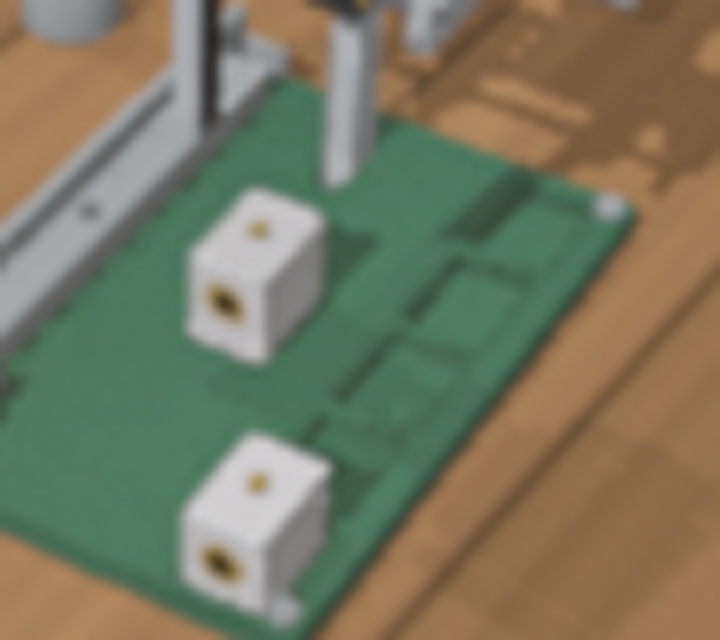

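```bash
python3 -c "
from nip import *
m('side',260,231,8,290,180,.062)"
```

```text
side [ 0.5429 -0.0187  0.062 ] [-7.3  1.4]
```

Call:
servo_tool(
  moves=[
    [[0.0008,0,0,0.002,0.007,0.05,0.4],[0.0008,0,0,0.002,0.007,0.1,0.4],[0.0008,0,0,0.002,0.007,0.127,0.4],[0.0008,0,0,0.002,0.007,0.128,0.4],[0.0008,0,0,0.002,0.007,0.128,0.4]],
  ],
)

```text
time_s: 35.55
ee_pos: [0.5401, -0.0193, 0.037]
eef_rot: [-3.135, -0.001, 1.646]
force: [-0.2, -0.1, 0.6]
grip_width: 0.0562
```

```bash
python3 go.py w .5425 -.0197 .0395 1.6465
```

```text
at [ 0.5401 -0.0193  0.037 ] shelf [-10.    1.1] rpy [-3.1350e+00 -6.0000e-04  1.6463e+00] q [-0.1   0.48  1.7  -0.    0.97 -0.18] w 0.0562 t 35.55 F [-0.2 -0.1  0.6]
[-0.0042, -0.0004, -0.0001, -0.0011, 0.0046, -0.0051]
```

Call:
servo_tool(
  moves=[
    [[-0.004,0,0,-0.001,0.0045,-0.004,0.4],[-0.004,0,0,-0.001,0.0045,-0.004,0.4],[-0.004,0,0,-0.001,0.0045,-0.004,1],[-0.004,0,0,-0.001,0.0045,-0.004,1],[-0.004,0,0,-0.001,0.0045,-0.004,1],[-0.004,0,0,-0.001,0.0045,-0.004,1],[-0.004,0,0,-0.001,0.0045,-0.004,1],[-0.004,0,0,-0.001,0.0045,-0.004,1],[-0.004,0,0,-0.001,0.0045,-0.004,1]],
  ],
  squeeze=50,
)

```text
time_s: 36.3
ee_pos: [0.5426, -0.0196, 0.0392]
eef_rot: [3.141, -0.0, 1.646]
force: [-0.6, -0.3, 4.5]
grip_width: 0.0335
```

```bash
python3 go.py s -76.5 0 .08 1.5708
```

```text
at [ 0.5426 -0.0196  0.0392] shelf [-7.6  0.6] rpy [ 3.1415e+00 -5.0000e-04  1.6464e+00] q [-0.1   0.48  1.69  0.    0.97 -0.18] w 0.0335 t 36.3 F [-0.6 -0.3  4.5]
[0.0001, -0.0003, -0.0001, -0.0011, -0.1378, -0.0815]
```

Call:
servo_tool(
  moves=[
    [[0,0,0,0,0,-0.05,1],[0,0,0,0,0,-0.08,1],[0,0,0,-0.001,-0.05,-0.08,1],[0,0,0,-0.001,-0.1,-0.08,1],[0,0,0,-0.001,-0.13,-0.08,1],[0,0,0,-0.001,-0.138,-0.08,1],[0,0,0,-0.001,-0.138,-0.06,1],[0,0,0,-0.001,-0.138,-0.04,1],[0,0,0,-0.001,-0.138,-0.025,1],[0,0,0,-0.001,-0.138,-0.015,1],[0,0,0,-0.001,-0.138,-0.015,1],[0,0,0,-0.001,-0.138,-0.015,1]],
  ],
)

```text
time_s: 37.3
ee_pos: [0.4739, -0.0253, 0.0462]
eef_rot: [-3.141, -0.001, 1.646]
force: [-1.0, -0.2, -1.0]
grip_width: 0.0334
```

```bash
python3 go.py s -76.5 0 .042 1.5708;python3 held.py .0242 h7.png
```

```text
at [ 0.4739 -0.0253  0.0462] shelf [-76.5   0.1] rpy [-3.1406e+00 -7.0000e-04  1.6465e+00] q [-0.13  0.34  1.88  0.    0.92 -0.21] w 0.0334 t 37.3 F [-1.  -0.2 -1. ]
[-0.0006, -0.0005, -0.0, -0.0002, 0.0, 0.0083]
```

View pics/h7.png

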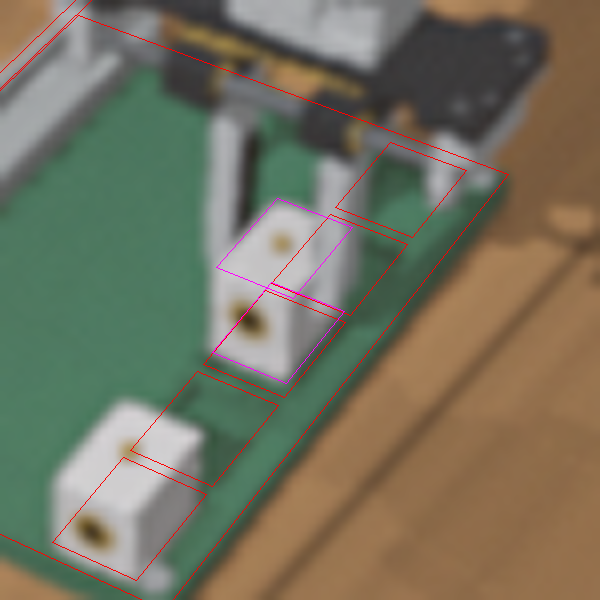

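Call:
servo_tool(
  moves=[
    [[0,0,0,0,0,0.006,1],[0,0,0,0,0,0.012,1],[0,0,0,0,0,0.018,1],[0,0,0,0,0,0.022,1],[0,0,0,0,0,0.022,1]],
  ],
)

```text
time_s: 37.77
ee_pos: [0.4738, -0.0253, 0.0351]
eef_rot: [-3.141, -0.001, 1.646]
force: [-0.5, 0.0, -2.3]
grip_width: 0.0337
```

```bash
python3 go.py s -76.5 0 .0272 1.5708
```

```text
at [ 0.4738 -0.0253  0.0351] shelf [-76.6   0.1] rpy [-3.1407e+00 -7.0000e-04  1.6465e+00] q [-0.13  0.36  1.89  0.    0.89 -0.21] w 0.0337 t 37.77 F [-0.5  0.  -2.3]
[-0.0005, -0.0004, -0.0, -0.0002, 0.0002, 0.0159]
```

Clean so far with no contact; continuing to the floor.

Call:
servo_tool(
  moves=[
    [[0,0,0,0,0,0.004,1],[0,0,0,0,0,0.008,1],[0,0,0,0,0,0.012,1],[0,0,0,0,0,0.0145,1],[0,0,0,0,0,0.015,1],[0,0,0,0,0,0.015,1]],
  ],
)

```text
time_s: 38.27
ee_pos: [0.4738, -0.0253, 0.0275]
eef_rot: [-3.141, -0.001, 1.646]
force: [1.6, -0.6, -1.9]
grip_width: 0.0334
```

```bash
python3 go.py s -76.5 0 .0272 1.5708
```

```text
at [ 0.4738 -0.0253  0.0275] shelf [-76.6   0.1] rpy [-3.1406e+00 -7.0000e-04  1.6465e+00] q [-0.13  0.38  1.89  0.    0.88 -0.21] w 0.0334 t 38.27 F [ 1.6 -0.6 -1.9]
[-0.0006, -0.0005, -0.0, -0.0002, 0.0003, 0.0007]
```

Call:
servo_tool(
  moves=[
    [[0,0,0,0,0,0,0.4],[0,0,0,0,0,0,0.4],[0,0,0,0,0,0,0.4],[0,0,0,0,0,0,0.4],[0,0,0,0,0,0,0.4],[0,0,0,0,0,-0.06,0.4],[0,0,0,0,0,-0.12,0.4],[0,0,0,0,0,-0.18,0.4],[0,0,0,0,0,-0.22,0.4],[0,0,0,0,0,-0.22,0.4]],
  ],
)

```text
time_s: 39.1
ee_pos: [0.4756, -0.0255, 0.1416]
eef_rot: [3.136, 0.001, 1.646]
force: [-0.3, -0.3, 0.5]
grip_width: 0.0564
```

```bash
sed -i 's/^SH=.*/SH=[.5492,-.0197,.0757]/' go.py; python3 go.py  w .554 -.3475 .12 1.706
python3 - <<'E'
from h import *
s=cam("side",'s18f.png');crop(s,290,180,90,80,8,"s18.png")
s=cam("top",'t18f.png');crop(s,410,140,110,150,4,"t18b.png")
E
```

```text
at [ 0.4756 -0.0255  0.1416] shelf [-73.8  -0.3] rpy [3.1362e+00 6.0000e-04 1.6465e+00] q [-0.13  0.2   1.8   0.    1.13 -0.21] w 0.0564 t 39.1 F [-0.3 -0.3  0.5]
[0.0034, 0.0005, -0.0379, -0.6539, 0.1074, 0.0442]
```

View pics/s18.png

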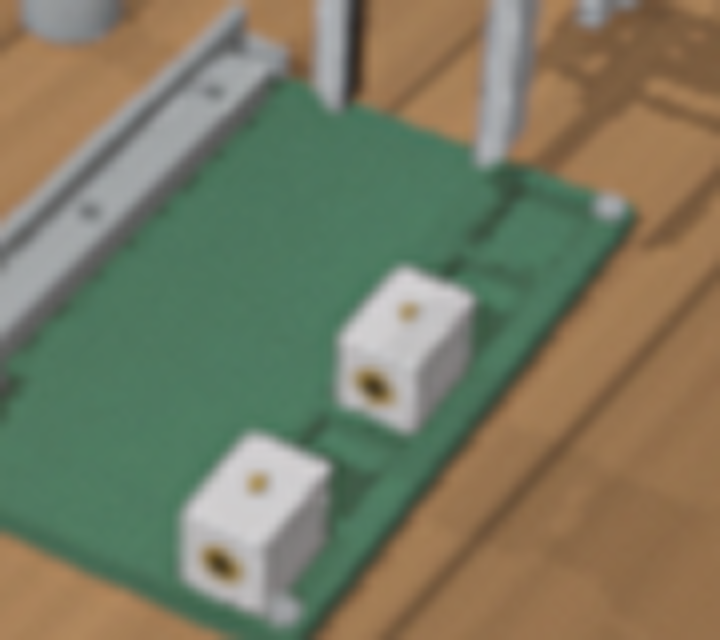

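View pics/t18b.png

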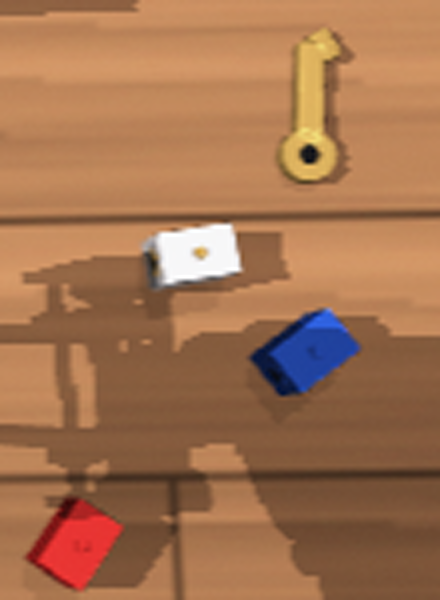

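Call:
servo_tool(
  moves=[
    [[0.0034,0,-0.02,-0.08,0.012,0.03,0.4],[0.0034,0,-0.038,-0.16,0.026,0.03,0.4],[0.0034,0,-0.038,-0.24,0.04,0.03,0.4],[0.0034,0,-0.038,-0.32,0.054,0.03,0.4],[0.0034,0,-0.038,-0.4,0.066,0.03,0.4],[0.0034,0,-0.038,-0.48,0.08,0.03,0.4],[0.0034,0,-0.038,-0.56,0.09,0.03,0.4],[0.0034,0,-0.038,-0.62,0.1,0.03,0.4],[0.0034,0,-0.038,-0.654,0.107,0.03,0.4],[0.0034,0,-0.038,-0.654,0.107,0.03,0.4],[0.0034,0,-0.038,-0.654,0.107,0.03,0.4],[0.0034,0,-0.038,-0.654,0.107,0.03,0.4]],
  ],
)

```text
time_s: 40.2
ee_pos: [0.5517, -0.3464, 0.1214]
eef_rot: [-3.135, -0.002, 1.706]
force: [0.2, -0.2, 1.0]
grip_width: 0.0564
```

```bash
python3 go.py  w .554 -.347 .05 1.706
python3 - <<'E'
from h import *
s=cam("side");crop(s,340,140,75,75,8,"s19.png")
E
```

```text
at [ 0.5517 -0.3464  0.1214] shelf [ -22.2 -326. ] rpy [-3.1351e+00 -2.1000e-03  1.7065e+00] q [-0.62  0.6   1.29 -0.    1.26 -0.75] w 0.0564 t 40.2 F [ 0.2 -0.2  1. ]
[-0.0042, -0.0013, 0.0003, -0.0021, 0.0053, 0.1427]
```

View pics/s19.png

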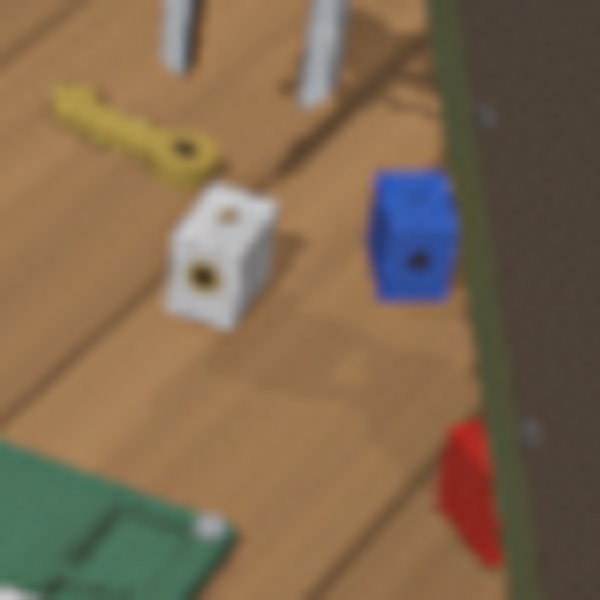

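Call:
servo_tool(
  moves=[
    [[-0.004,-0.001,0,-0.002,0.005,0.05,0.4],[-0.004,-0.001,0,-0.002,0.005,0.1,0.4],[-0.004,-0.001,0,-0.002,0.005,0.14,0.4],[-0.004,-0.001,0,-0.002,0.005,0.142,0.4],[-0.004,-0.001,0,-0.002,0.005,0.142,0.4]],
  ],
)

```text
time_s: 40.67
ee_pos: [0.5538, -0.3458, 0.0505]
eef_rot: [-3.141, -0.001, 1.708]
force: [0.4, -0.3, 0.2]
grip_width: 0.0568
```

```bash
python3 go.py  w .5537 -.3468 .024 1.706
```

```text
at [ 0.5538 -0.3458  0.0505] shelf [ -20.  -325.5] rpy [-3.1406e+00 -1.3000e-03  1.7079e+00] q [-0.61  0.68  1.34  0.    1.13 -0.75] w 0.0568 t 40.67 F [ 0.4 -0.3  0.2]
[-0.0007, -0.0008, 0.0012, -0.002, -0.0005, 0.053]
```

Call:
servo_tool(
  moves=[
    [[-0.0007,-0.0008,0.001,-0.002,0,0.02,0.4],[-0.0007,-0.0008,0.001,-0.002,0,0.04,0.4],[-0.0007,-0.0008,0.001,-0.002,0,0.052,0.4],[-0.0007,-0.0008,0.001,-0.002,0,0.053,0.4],[-0.0007,-0.0008,0.001,-0.002,0,0.053,1],[-0.0007,-0.0008,0.001,-0.002,0,0.053,1],[-0.0007,-0.0008,0.001,-0.002,0,0.053,1],[-0.0007,-0.0008,0.001,-0.002,0,0.053,1],[-0.0007,-0.0008,0.001,-0.002,0,0.053,1],[-0.0007,-0.0008,0.001,-0.002,0,0.053,1],[-0.0007,-0.0008,0.001,-0.002,0,0.053,1]],
  ],
)

```text
time_s: 41.58
ee_pos: [0.5541, -0.3469, 0.0245]
eef_rot: [3.141, 0.0, 1.706]
force: [0.2, 0.7, 3.7]
grip_width: 0.0337
```

```bash
python3 go.py  s -75 -116 .08 1.5708;python3 held.py .024 h8.png
```

```text
at [ 0.5541 -0.3469  0.0245] shelf [ -19.8 -326.6] rpy [3.1410e+00 5.0000e-04 1.7063e+00] q [-0.62  0.71  1.35  0.    1.08 -0.75] w 0.0337 t 41.58 F [0.2 0.7 3.7]
[0.0004, 0.0003, 0.0381, 0.427, -0.0849, -0.1113]
```

View pics/h8.png

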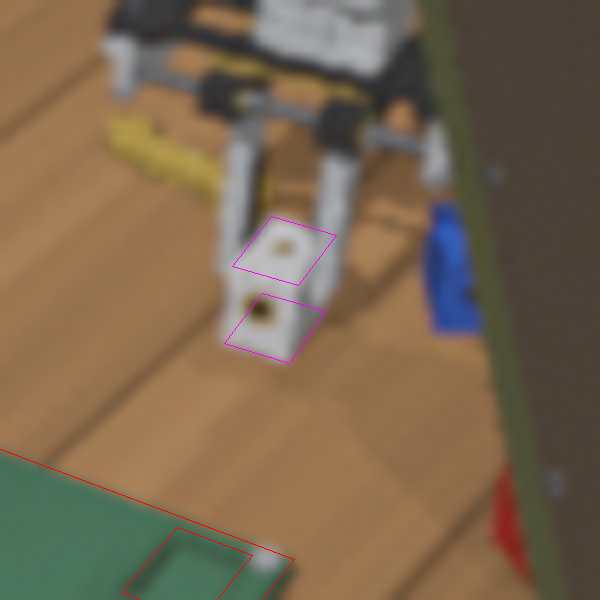

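Call:
servo_tool(
  moves=[
    [[0,0,0,0,0,-0.06,1],[0,0,0,0,0,-0.11,1],[0,0,0.02,0.08,-0.016,-0.11,1],[0,0,0.038,0.16,-0.032,-0.11,1],[0,0,0.038,0.24,-0.048,-0.11,1],[0,0,0.038,0.32,-0.064,-0.11,1],[0,0,0.038,0.39,-0.08,-0.11,1],[0,0,0.038,0.427,-0.085,-0.11,1],[0,0,0.038,0.427,-0.085,-0.11,1],[0,0,0.038,0.427,-0.085,-0.09,1],[0,0,0.038,0.427,-0.085,-0.07,1],[0,0,0.038,0.427,-0.085,-0.07,1]],
  ],
)

```text
time_s: 42.63
ee_pos: [0.4822, -0.1415, 0.0567]
eef_rot: [-3.139, -0.001, 1.646]
force: [-0.2, -0.2, -2.9]
grip_width: 0.0337
```

```bash
python3 go.py  s -75 -116 .044 1.5708;python3 held.py .0245 h9.png
```

```text
at [ 0.4822 -0.1415  0.0567] shelf [ -76.  -116.4] rpy [-3.1390e+00 -9.0000e-04  1.6458e+00] q [-0.36  0.38  1.8  -0.    0.97 -0.43] w 0.0337 t 42.63 F [-0.2 -0.2 -2.9]
[-0.0016, -0.0005, -0.0005, 0.0008, 0.0021, 0.0254]
```

View pics/h9.png

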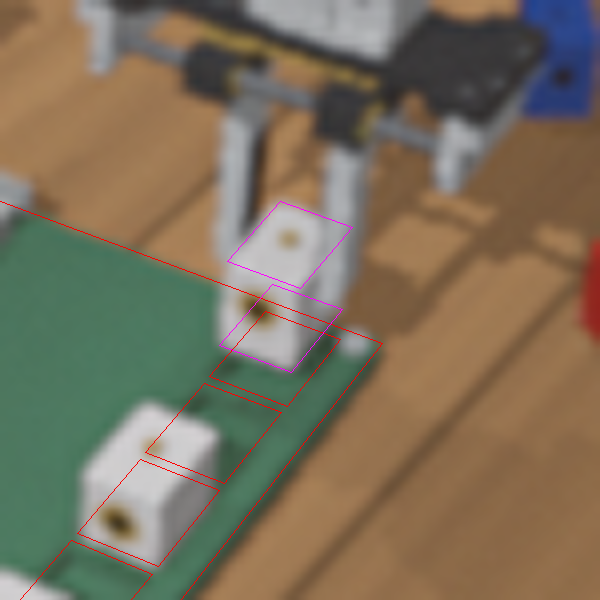

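Call:
servo_tool(
  moves=[
    [[-0.0016,0,0,0.0012,0.0,0.01,1],[-0.0016,0,0,0.0012,0.0,0.02,1],[-0.0016,0,0,0.0012,0.0,0.026,1],[-0.0016,0,0,0.0012,0.0,0.03,1],[-0.0016,0,0,0.0012,0.0,0.034,1],[-0.0016,0,0,0.0012,0.0,0.038,1],[-0.0016,0,0,0.0012,0.0,0.04,1],[-0.0016,0,0,0.0012,0.0,0.04,1]],
  ],
)

```text
time_s: 43.35
ee_pos: [0.4824, -0.141, 0.0375]
eef_rot: [3.141, -0.001, 1.646]
force: [-0.5, -0.0, -1.5]
grip_width: 0.0337
```

```bash
python3 go.py  s -75 -116 .0275 1.5708
```

```text
at [ 0.4824 -0.141   0.0375] shelf [ -75.8 -115.9] rpy [ 3.1412e+00 -7.0000e-04  1.6456e+00] q [-0.36  0.41  1.81  0.    0.92 -0.43] w 0.0337 t 43.35 F [-0.5 -0.  -1.5]
[0.0002, -0.0005, -0.0006, -0.0002, 0.0016, 0.0199]
```

Bottom is now about 2 mm inside the mouth with no contact; next small step.

Call:
servo_tool(
  moves=[
    [[0,0,0,0,0,0.004,1],[0,0,0,0,0,0.007,1],[0,0,0,0,0,0.009,1],[0,0,0,0,0,0.009,1]],
  ],
)

```text
time_s: 43.68
ee_pos: [0.4823, -0.141, 0.0327]
eef_rot: [3.142, -0.001, 1.646]
force: [-0.2, 0.6, -1.6]
grip_width: 0.0337
```

```bash
python3 go.py  s -75 -116 .0275 1.5708
```

```text
at [ 0.4823 -0.141   0.0327] shelf [ -75.9 -115.8] rpy [ 3.1415e+00 -9.0000e-04  1.6456e+00] q [-0.36  0.42  1.81  0.    0.91 -0.43] w 0.0337 t 43.68 F [-0.2  0.6 -1.6]
[0.0, -0.0006, -0.0006, -0.0003, 0.0018, 0.0105]
```

Call:
servo_tool(
  moves=[
    [[0,0,0,0,0,0.004,1],[0,0,0,0,0,0.008,1],[0,0,0,0,0,0.01,1],[0,0,0,0,0,0.01,1]],
  ],
)

```text
time_s: 44.02
ee_pos: [0.4822, -0.1409, 0.0276]
eef_rot: [-3.141, -0.001, 1.646]
force: [-0.4, 0.9, -1.4]
grip_width: 0.0335
```

```bash
python3 go.py  s -75 -116 .0275 1.5708
```

```text
at [ 0.4822 -0.1409  0.0276] shelf [ -76.  -115.8] rpy [-3.1415e+00 -1.0000e-03  1.6456e+00] q [-0.36  0.43  1.81  0.    0.9  -0.43] w 0.0335 t 44.02 F [-0.4  0.9 -1.4]
[-0.0001, -0.0006, -0.0006, -0.0004, 0.0019, 0.0002]
```

Down cleanly. Release, lift and back well away for a clear view.

Call:
servo_tool(
  moves=[
    [[0,0,0,0,0,0,0.4],[0,0,0,0,0,0,0.4],[0,0,0,0,0,0,0.4],[0,0,0,0,0,0,0.4],[0,0,0,0,0,0,0.4],[0,0,0,0,0,-0.06,0.4],[0,0,0,0,0,-0.12,0.4],[0,0,0,0,0,-0.2,0.4],[0,0,0,-0.1,-0.05,-0.28,0.4],[0,0,0,-0.2,-0.1,-0.28,0.4],[0,0,0,-0.3,-0.15,-0.28,0.4],[0,0,0,-0.3,-0.15,-0.28,0.4]],
  ],
)

```text
time_s: 45.02
ee_pos: [0.4217, -0.2885, 0.1677]
eef_rot: [3.14, 0.0, 1.647]
force: [1.2, -0.0, -0.8]
grip_width: 0.0564
```

```bash
python3 go.py  s -75 -116 .0275 1.5708
python3 - <<'E'
from h import *
c=cam("top","t20f.png");crop(c,225,155,180,110,4.4,"t20.png")
E
python3 seat.py e5 116 0 -116
```

```text
at [ 0.4217 -0.2885  0.1677] shelf [-147.5 -258.4] rpy [3.1405e+00 1.0000e-04 1.6465e+00] q [-0.67  0.25  1.68  0.    1.21 -0.75] w 0.0564 t 45.02 F [ 1.2 -0.  -0.8]
[0.0007, 0.0001, 0.0, 0.2848, 0.1447, 0.2805]
```

View pics/e5s.png

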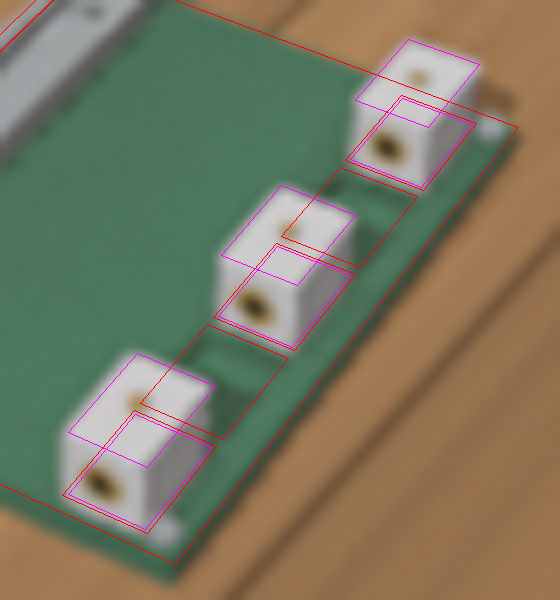

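View pics/t20.png

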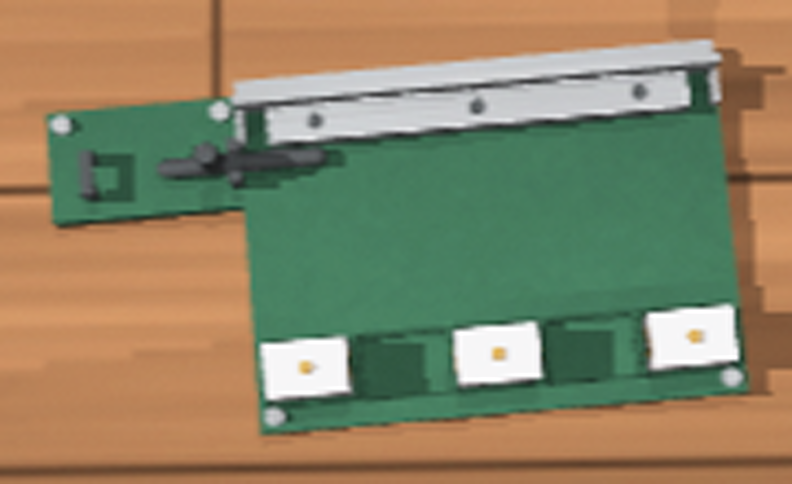

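View pics/t20f.png

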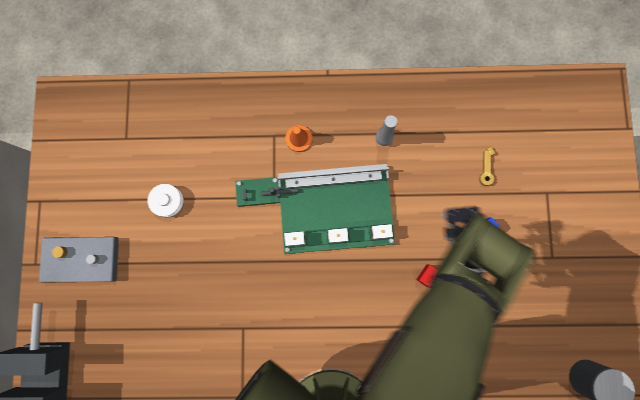

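```bash
python3 - <<'E'
from go import *
t=cam("top");s=cam("side")
def P(c):
    R=cv2.Rodrigues(c["rvec"])[0];return c["intrinsics"]@np.c_[R,c["tvec"].ravel()]
a=(np.array([[306,367],[499,354],[696,336]],float)+.5)/4.4-.5+[225,155]
b=(np.array([[138,401],[290,231],[419,77]],float)+.5)/8-.5+[305,190]
X=cv2.triangulatePoints(P(t),P(s),a.T,b.T);X=(X[:3]/X[3]).T
for x in X: print(x.round(4),toshelf(x).round(1))
# highlight: crops of side
crop(s,310,225,45,40,14,"s21a.png");crop(s,328,205,45,35,14,"s21b.png");crop(s,345,190,45,35,14,"s21c.png")
E
python3 -c "
import cv2,numpy as np
I=[cv2.imread('pics/s21%s.png'%k)[:490,:] for k in 'abc'];I=[cv2.resize(i,None,fx=.41,fy=.41) for i in I];h=min(i.shape[0] for i in I);cv2.imwrite('pics/s21.png',np.hstack([i[:h] for i in I]))"
```

```text
[0.4679 0.0896 0.0501] [-72.8 115.2]
[ 0.474  -0.0256  0.0499] [-75.4  -0.2]
[ 0.4832 -0.1429  0.0494] [ -75.1 -117.9]
```

View pics/s21.png

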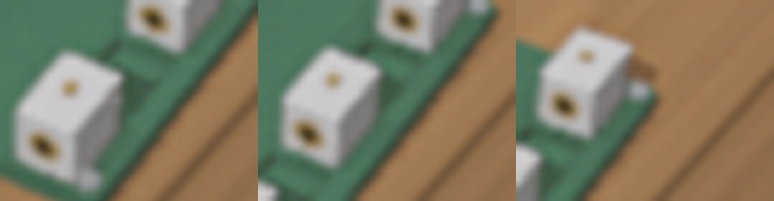

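```bash
python3 go.py w .475 .105 .12 1.6465 w .481 -.012 .12 1.6465
```

```text
at [ 0.4224 -0.2867  0.1665] shelf [-146.6 -256.6] rpy [-3.1413e+00 -1.4000e-03  1.6451e+00] q [-0.67  0.25  1.68  0.    1.21 -0.74] w 0.0562 t 45.27 F [-0.9 -0.4  0.5]
[-0.0002, -0.0009, -0.0009, 0.7733, 0.1631, 0.094]
[-0.0002, -0.0009, -0.0009, 0.5391, 0.1576, 0.0937]
```

Call:
servo_tool(
  moves=[
    [[0,0,0,0.08,0.02,0,1],[0,0,0,0.16,0.04,0,1],[0,0,0,0.24,0.06,0,1],[0,0,0,0.32,0.08,0,1],[0,0,0,0.4,0.1,0,1],[0,0,0,0.48,0.12,0,1],[0,0,0,0.56,0.14,0.02,1],[0,0,0,0.64,0.16,0.04,1],[0,0,0,0.72,0.163,0.08,1],[0,0,0,0.773,0.163,0.1,1],[0,0,0,0.773,0.163,0.1,1],[0,0,0,0.773,0.163,0.1,1]],
  ],
)

```text
time_s: 46.27
ee_pos: [0.474, 0.1072, 0.1163]
eef_rot: [-3.14, -0.001, 1.65]
force: [-0.2, -0.5, 0.1]
grip_width: 0.0005
```

```bash
python3 go.py w .475 .105 .052 1.6465
```

```text
at [0.474  0.1072 0.1163] shelf [-65.4 132.3] rpy [-3.1397e+00 -1.3000e-03  1.6499e+00] q [0.15 0.26 1.8  0.   1.09 0.07] w 0.0005 t 46.27 F [-0.2 -0.5  0.1]
[-0.0012, -0.0008, 0.0022, -0.0048, 0.0019, 0.1287]
```

Call:
servo_tool(
  moves=[
    [[-0.001,0,0.002,-0.005,0.002,0.05,1],[-0.001,0,0.002,-0.005,0.002,0.1,1],[-0.001,0,0.002,-0.005,0.002,0.125,1],[-0.001,0,0.002,-0.005,0.002,0.13,1],[-0.001,0,0.002,-0.005,0.002,0.134,1],[-0.001,0,0.002,-0.005,0.002,0.137,1],[-0.001,0,0.002,-0.005,0.002,0.138,1],[-0.001,0,0.002,-0.005,0.002,0.138,1]],
  ],
)

```text
time_s: 46.93
ee_pos: [0.4756, 0.1049, 0.0483]
eef_rot: [3.14, -0.001, 1.647]
force: [-0.3, 0.4, 2.6]
grip_width: 0.0005
```

```bash
python3 go.py w .475 .105 .048 1.6465
```

```text
at [0.4756 0.1049 0.0483] shelf [-64.  129.8] rpy [ 3.1403e+00 -1.3000e-03  1.6467e+00] q [0.14 0.36 1.85 0.   0.93 0.06] w 0.0005 t 46.93 F [-0.3  0.4  2.6]
[0.0008, -0.0009, 0.0002, 0.0003, -0.0011, 0.0005]
```

Call:
servo_tool(
  moves=[
    [[0,0,0,0,0,-0.05,1],[0,0,0,0,0,-0.12,1],[0,0,0,0,0,-0.2,1],[0,0,0,0,-0.06,-0.26,1],[0,0,0,0,-0.12,-0.3,1],[0,0,0,0,-0.18,-0.3,1],[0,0,0,0,-0.2,-0.3,1],[0,0,0,0,-0.2,-0.3,1],[0,0,0,0,-0.2,-0.3,1],[0,0,0,0,-0.2,-0.3,1]],
  ],
)

```text
time_s: 47.77
ee_pos: [0.3766, 0.0971, 0.1982]
eef_rot: [3.14, -0.001, 1.647]
force: [-0.1, -0.3, 0.1]
grip_width: 0.0004
```

Run:
```python
from h import *
c=cam("top","t22f.png");s=cam("side","s22f.png");crop(s,235,140,180,160,3.7,"s22.png")
o=get_obs();print(o["ee_pos"],o["force"],o["joint_vel"].round(3))
```

```text
[0.37639707 0.09706647 0.19779156] [-0.4206641   0.20704145  0.36412424] [-0.    -0.002  0.006  0.001 -0.     0.001]
```

View pics/t22f.png

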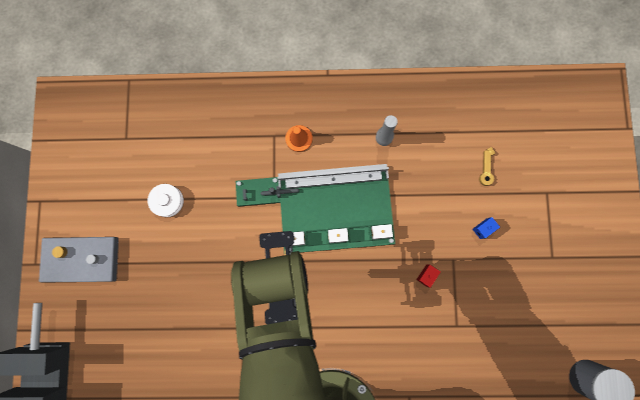

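View pics/s22.png

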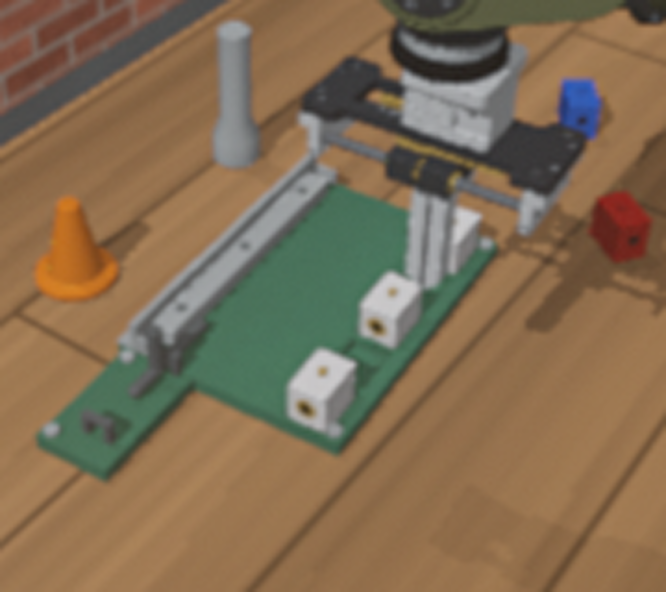

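```bash
python3 -c "
from station import hand_in
print(hand_in())"
```

```text
the job is handed in; nothing more can be done
None
```

The job is done and handed in at about 48 s of the 210 s allowed, with the arm clear of everything and at rest.

- **Latch and bar:** I drew the latch back to its stop (about 14 N) and pushed the bar flat against the rail with both fingers, never lifting it. The push force rose to 37 N at the rail. I then slid the latch home to its other stop; the stroke measured about 55 mm. The last pictures show the bar parallel to the rail and trapped.
- **Blocks:** Only three aluminium blocks were there, and they sit in pockets 5, 3 and 1.
    - **Height check:** The brass nipples on top measured 49 to 50 mm high on all three, as expected for seated blocks. A light touch on the top of the pocket 5 block read 48.3 mm against 48 mm expected.
- **What went wrong:** The block for pocket 3 jammed tilted twice, because my grip was a few millimetres off along the block and my estimate of the pocket's position was about 2 mm out.
    - **Forces:** One press down on it reached about 51 N in the fingers. In the second jam the force on the tool reached about 64 N, against the 120 N wrist limit.
    - **Fix:** I set it flat on the bed twice, regripped it, and it went in without contact.
- **A small disagreement:** The pocket 5 block measures about 2 mm nearer the rail than the other two, roughly what the pocket's play and the camera error allow.

I did not touch the torch, cone cap, pulley, pawl, or the red and blue look-alikes. The final pictures show them where they started.

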